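# Turn the drained gel plates and hang them to dry

## Robot

A 6-joint arm with a two-finger parallel gripper is mounted at the origin on the work surface. World frame = base frame: x ahead of the robot, y to its left, z up, the work surface at z = 0. Lengths are in m, angles in rad, forces in N, time in s.
With the tool pointing down it reaches from about 0.35 to 0.925 m from the base axis. Payload 6.4 kg.
Tool frame: the origin (TCP) lies on the centre line of the jaws, within the pads' length; the fingertips stand tip_extent ahead of it and the grasp point (between the pads) lies 8 mm behind it (tip_extent is the distance from the TCP to the fingertips, in m); z points along the fingers, y is the line along which they close (so a half turn about z gives the same grasp; the last joint's range is limited). The gripper opens to 85 mm and grips with 20 to 120 N. Pads are 22 mm wide; open, the fingers measure 114 mm over their backs; the gripper's body (76 mm by 85 mm) begins 54 mm behind the grasp point. The pads swing forward as they close: fully open they stand 13 mm farther back than shut.
Start: joints at [-1.468, 0.245, 1.558, -0, 1.339, -0.174], TCP at [0.178, -0.625, 0.242] pointing down, gripper open.
Joint ranges: [-3.13, 3.13], [-1.02, 2.26], [0.13, 2.54], [-0.95, 4.09], [0.21, 2.88], [-2.74, 2.74]. Speed limits (rad/s): [2.57, 2.57, 3.14, 3.14, 3.14, 3.14].

## Interface

Orientations are given as a unit quaternion [w, x, y, z].
In Python, from workcell import get_state, grab_frame, sign_off, spot_in, cut_out, tip_of, tip_extent gives the robot as it stands.
- The arm moves only by the shell command python3 -m inch 'ROWS'. ROWS is JSON, a list of rows, each an object with "grip": the gripper command: -1 is fully open, 1 is shut, values between are in proportion; "slide": the shift along the tool's x, y, z in mm, a list of three; "dr": the turn, a rotation vector about the tool's x, y, z in rad, a list of three. A call has 1 to 20 rows; each row shifts and turns the commanded pose from where the row before left it, along the tool's axes as they then stand; what a row does not reach is not made up. A row lasts 1/10 s, in which the tool goes at most 50 mm and 8.59 degrees, less where a joint would pass 70% of its speed; a pose out of reach is approached as far as the arm can. A call with a gripper value outside its range is refused whole. The fingers move at their own pace and stop on an object; the grip force is fixed at half the most. Time passes only in rows, so rows that do not move let the fingers close. It gives the time, the measured TCP pose, the force, the opening and the grip force at its end, in the units of the state.
- get_state(): the state, without advancing time (a new reading comes with each control period).
- grab_frame(name): name is "scene" or "side" or "wrist"; returns a dict with "image" (384x512x3 uint8, blue, green, red), "fx", "fy", "cx", "cy" (pixels), "camera_from_world" (4x4, takes a point from world to camera coordinates); the wrist camera has in their place "tool_from_camera" (4x4, takes a point from camera to tool coordinates, whose origin is the TCP and whose axes are the flange's). Camera axes: x right, y down, z forward; pixel columns grow to the right and rows downward; lengths in m; the calibration is good to about 2 mm. A picture is of the moment at which its call begins: read the wrist's pose just before it. There is no depth.
- sign_off(): hands the job in; it is judged then, once.
Trained networks look in the newest picture that a camera, given by its name, has taken for a name from the list of things; names that differ only in an ending like _2 or _b are one class to them, and where a whole thing is asked for, a point or a joint stands for the part that bears it (a point fixed in the world has none). Each returns a list of dicts, best first, with "score" (0 to 1); they miss things now and then, are a little off and sometimes report something else, mostly with a low value. They report only what shows in the picture. A call takes as long as a camera call. They do not tell look-alikes from the thing itself.
- spot_in(name, camera): "rect" ([left, top, right, bottom] in pixels, round what is visible of it).
- cut_out(name, camera): "pixels" (384x512 bool, what is visible of it) and "rect" ([left, top, right, bottom] in pixels, round what is visible of it).
- tip_of(name, camera): "location" ([row, column] in pixels: a listed point, or the origin of a listed thing).
The state is a dict: "clock": time; "joint_pos": joint angles; "joint_vel": joint speeds; "tau": joint torques, N m; "tcp_pos": TCP position; "tcp_rot": TCP orientation; "force": force on the tool from outside, world axes, zero at the start; "moment": the same for the moment, N m; "gripper_width": opening from 0.0 (shut) to 1.0 (fully open); "grasp_force": force on a finger pad.
Only numpy, scipy, OpenCV 4.12 (cv2) and the standard library are available. Lean on these libraries where they do the work, as an engineer would, in place of code of your own. Each camera call takes 0.05 s, during which the arm holds its last target. There are 200 camera calls.

## Task

The washed gel plates lie rim side down on the draining stand, too flat and wide to be picked up where they are: slide each one out over the stand's open front edge, take it by the overhanging end, turn it over, and hang it by its hole on a peg of the drying rack, one plate to a peg, rim side outward, straight and with its back flat against the panel. Once every plate hangs, turn the dryer's timer clockwise all the way to its stop. Let no plate fall onto the table and leave the other things on the bench where they are.

Things in the scene. Friction and masses are not known exactly. Their poses are not given: they have to be found in the camera images.
- stand: fixed steel draining stand: level shelf 205 mm deep (x) x 360 mm wide (y), 12 mm thick, top 140 mm above the table; origin at table height under its centre. Its front edge (-x, towards the robot) is open, legs 70 mm behind it; the other three sides have a lip 3 mm above the shelf, just outside it. Turned to face the robot.
- stand_edge (a point): middle of the stand's open front edge, on the shelf surface, 140 mm above the table (axes as stand)
- plate_a_mid (a point): centre of a white plate 150 (x) x 90 (y) x 9 mm, 0.24 kg, flat back; its front has a 3 mm high grey rim, 14 mm wide across the top end (x = -75 mm), 12 mm down the sides, on a 6 mm sheet; a steel bar 16 mm wide, 9 mm thick forms the bottom end (centre of mass 22 mm from this point towards it). x: top to bottom end; z: out of the front. Starts face down (z down), top end to the robot. May be None (absent).
- plate_a_hole (a point): centre of the 20 mm square through-hole of plate_a, on its centre line, 50 mm from the top end, half-way through the 6 mm sheet (3 mm from the back); axes as the plate
- plate_b_mid (a point): another plate like plate_a (same point and axes)
- plate_b_hole (a point): centre of the 20 mm square through-hole of plate_b, on its centre line, 50 mm from the top end, half-way through the 6 mm sheet (3 mm from the back); axes as the plate
- plate_c_mid (a point): another plate like plate_a (same point and axes)
- plate_c_hole (a point): centre of the 20 mm square through-hole of plate_c, on its centre line, 50 mm from the top end, half-way through the 6 mm sheet (3 mm from the back); axes as the plate
- rack: fixed drying rack: white panel 330 mm wide, 10 mm thick, 60 degrees from level, face looking up and away from the robot (+x). Along the slope it reaches from 10 mm above the pegs' axes to 95 mm below. Three pegs in a row. Origin on the table under the pegs' roots. Its high edge faces the robot.
- peg_1: left (+y) peg of the rack, 10 mm diameter, 28 mm long, square to the panel; pegs 107 mm apart. Origin: centre of its root on the panel face, 145 mm above the table. Axes: z along the peg outwards (30 degrees above level), x down the slope, y across. A plate hung properly has its axes along these.
- peg_2: middle peg of the rack, 10 mm diameter, 28 mm long, square to the panel; pegs 107 mm apart. Origin: centre of its root on the panel face, 145 mm above the table. Axes: z along the peg outwards (30 degrees above level), x down the slope, y across. A plate hung properly has its axes along these.
- peg_3: right (-y) peg of the rack, 10 mm diameter, 28 mm long, square to the panel; pegs 107 mm apart. Origin: centre of its root on the panel face, 145 mm above the table. Axes: z along the peg outwards (30 degrees above level), x down the slope, y across. A plate hung properly has its axes along these.
- timer (a joint): rotary timer of the dryer: black bar-grip knob, 24 mm radius, on top of the white dryer housing (130 x 74 x 100 mm) between stand and rack; value 0 = off, grows as it is turned clockwise seen from above, stop at 1.4 rad; light friction, stays where it is left
- timer_grip (a point): on the timer's axis at the height to grip it from above; axes turn with the knob: its bar grip lies along x, so close the fingers along y
- wash_bottle: bystander: white bottle, 64 mm diameter, 150 mm high, origin under it
- beaker: bystander: clear beaker, 72 mm diameter, 90 mm high
- dish: bystander: white shallow dish, 84 mm diameter, 14 mm high
- jar: bystander: amber jar, 60 mm diameter, 70 mm high
Not all that is in view belongs to the job. What is shaped like the part that bears plate_a_mid but green or purple is not meant.

How it is judged:
On the way, in this order (a step that is already met when the one before it is completed fails the run):
1. every plate hangs on a peg of its own, rim side outward (((x of plate_a_hole in the frame of peg_1 between -0.011 and 0.011 m and y of plate_a_hole in the frame of peg_1 between -0.011 and 0.011 m and z of plate_a_hole in the frame of peg_1 between -0.004 and 0.011 m) or (x of plate_a_hole in the frame of peg_2 between -0.011 and 0.011 m and y of plate_a_hole in the frame of peg_2 between -0.011 and 0.011 m and z of plate_a_hole in the frame of peg_2 between -0.004 and 0.011 m) or (x of plate_a_hole in the frame of peg_3 between -0.011 and 0.011 m and y of plate_a_hole in the frame of peg_3 between -0.011 and 0.011 m and z of plate_a_hole in the frame of peg_3 between -0.004 and 0.011 m)) and angle between each of plate_a_mid, plate_b_mid, plate_c_mid's own z axis and vertical below 1.35 rad and angle between the x axis of each of plate_a_mid, plate_b_mid, plate_c_mid and the y axis of rack, either way round above 1.22 rad and ((x of plate_b_hole in the frame of peg_1 between -0.011 and 0.011 m and y of plate_b_hole in the frame of peg_1 between -0.011 and 0.011 m and z of plate_b_hole in the frame of peg_1 between -0.004 and 0.011 m) or (x of plate_b_hole in the frame of peg_2 between -0.011 and 0.011 m and y of plate_b_hole in the frame of peg_2 between -0.011 and 0.011 m and z of plate_b_hole in the frame of peg_2 between -0.004 and 0.011 m) or (x of plate_b_hole in the frame of peg_3 between -0.011 and 0.011 m and y of plate_b_hole in the frame of peg_3 between -0.011 and 0.011 m and z of plate_b_hole in the frame of peg_3 between -0.004 and 0.011 m)) and ((x of plate_c_hole in the frame of peg_1 between -0.011 and 0.011 m and y of plate_c_hole in the frame of peg_1 between -0.011 and 0.011 m and z of plate_c_hole in the frame of peg_1 between -0.004 and 0.011 m) or (x of plate_c_hole in the frame of peg_2 between -0.011 and 0.011 m and y of plate_c_hole in the frame of peg_2 between -0.011 and 0.011 m and z of plate_c_hole in the frame of peg_2 between -0.004 and 0.011 m) or (x of plate_c_hole in the frame of peg_3 between -0.011 and 0.011 m and y of plate_c_hole in the frame of peg_3 between -0.011 and 0.011 m and z of plate_c_hole in the frame of peg_3 between -0.004 and 0.011 m))), for 0.3 s.
2. then the timer is turned clockwise to its stop (value of joint timer above 1.25 rad), for 0.2 s.
At the end, for the whole second after the job is handed in: every plate present hangs on one of the pegs (hole centre within 11 mm of the peg's axis each way and within 11 mm of the panel face), rim side outward, straight within about 20 degrees, at rest; timer above 1.25 rad (stop at 1.4) (all of step 1 and linear speed of each of plate_a, plate_b, plate_c below 0.02 m/s and value of joint timer above 1.25 rad); the robot touches nothing.
It fails at once if a plate falls onto the table (height (world z) of any of plate_a_mid, plate_b_mid, plate_c_mid below 0.03 m).
It fails at once if a bystander is pushed away or knocked over (distance of any of wash_bottle, beaker, dish, jar from where it was at the start of the episode above 0.04 m or angle between any of wash_bottle, beaker, dish, jar's own z axis and vertical above 0.5 rad).
Of plate_a, plate_b, plate_c only 2 to 3 are there at a start; the rules pass over those that are not, and their reading is None.
At some moment in a run one of plate_a, plate_b, plate_c may be knocked a few centimetres aside while the robot is not near it.
It also fails if it takes over 210 s, if anything falls off the work surface, if the arm or the gripper's body presses on something with over 40 N, if the wrist force passes 120 N, or if a joint passes its speed limit or range.

## Working session

There is one attempt and no reset: what is moved stays moved. The work goes in short steps, Python scripts to look and compute and a shell command to move; the robot and the scene stay as the last step left them, time stands still between calls to the robot, and variables do not carry over. Pictures are saved under pics/ and viewed, at most 14 in all, crops included, and the job is handed in when it is done.

```bash
ls; mkdir -p pics; python3 - <<'E'
from workcell import *
import cv2
s=get_state();print({k:(v if not hasattr(v,'tolist') else v.tolist()) for k,v in s.items()});print(tip_extent)
for c in ("scene","side"):
    f=grab_frame(c);cv2.imwrite(f"pics/{c}0.png",f["image"])
    print(c,f["fx"],f["fy"],f["cx"],f["cy"],f["camera_from_world"])
    for n in ("plate_a_mid","plate_a_hole","stand_edge","peg_1","timer_grip","rack","stand"):
        print(n,[(round(d["score"],2),[round(float(v)) for v in d["location"]]) for d in tip_of(n,c)])
E
```

```text
pics
{'clock': 0.0, 'joint_pos': [-1.4680994785967694, 0.24589699104605642, 1.5590231776953007, 1.7183878406538932e-06, 1.33871856940464, -0.17409009829930266], 'joint_vel': [-0.0002856992738438745, -0.0005203653203104876, -0.0008179364546627748, 0.00017966137278832846, -0.0006034951619752645, -0.00011544757107466986], 'tau': [-0.001416448321833741, -42.95153617858887, -32.61295437812805, -0.0002730349569901591, 0.005382862582337111, 7.021785819461002e-06], 'tcp_pos': [0.17757839888270294, -0.6247036668116729, 0.24112234965817061], 'tcp_rot': [-0.0010223605291488302, 0.9904384070996018, 0.137951858001866, 3.7346819286697456e-05], 'force': [0.0344144109604054, 0.11011680801059125, 0.578883333339716], 'moment': [-0.04937097713866082, -0.02447352588797686, -0.012530557016055216], 'grasp_force': 0.0, 'gripper_width': 0.9987297393425648}
0.011
scene 398.01309511425006 398.01309511425006 251.56222530206188 197.33140855809373 [[-0.77633412  0.63029891  0.00534907  0.44290677]
 [ 0.50728159  0.62980669 -0.58822523 -0.13564409]
 [-0.3741266  -0.45394583 -0.80867946  1.73679806]
 [ 0.         
[... 224 characters left out ...]
[151, 234])]
peg_1 []
timer_grip [(0.7, [197, 279])]
rack [(0.9, [278, 310]), (0.59, [160, 212]), (0.48, [188, 265])]
stand [(0.7, [181, 217])]
side 386.56618921052416 386.56618921052416 257.8429084063651 191.32535413066307 [[ 0.98921217 -0.14644506  0.00362365 -0.53152212]
 [-0.10722596 -0.74070439 -0.66321912  0.06476003]
 [ 0.09980922  0.65567587 -0.74841651  1.56946161]
 [ 0.          0.          0.          1.        ]]
plate_a_mid [(0.95, [232, 274]), (0.84, [339, 227]), (0.81, [266, 189])]
plate_a_hole [(0.72, [229, 264]), (0.7, [261, 187]), (0.69, [346, 226])]
stand_edge [(0.91, [227, 241])]
peg_1 [(0.26, [190, 295])]
timer_grip []
rack [(0.63, [154, 250])]
stand [(0.93, [259, 271])]
```

View pics/scene0.png

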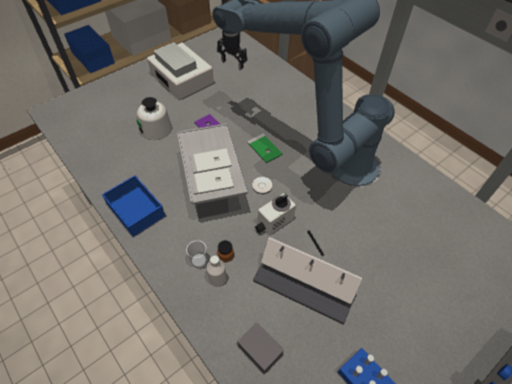

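View pics/side0.png

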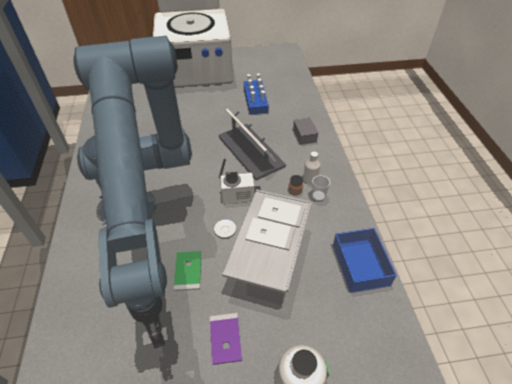

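The scene view shows two white plates on the stand, at (col 212, row 160) and (213, 181). The look-alikes are the green one at (265, 149) and the purple one at (207, 122), both on the table. The white plates fit the description, so I'll check them in an enlarged crop.

```bash
cat > h.py <<'E'
import numpy as np, cv2
from workcell import *
from scipy.spatial.transform import Rotation as R
def Rq(q): return R.from_quat([q[1],q[2],q[3],q[0]]).as_matrix()
def cam(c):
    """(frame, K, camera_from_world)"""
    s=get_state(); f=grab_frame(c); K=np.array([[f["fx"],0,f["cx"]],[0,f["fy"],f["cy"]],[0,0,1]])
    if c=="wrist":
        T=np.eye(4);T[:3,:3]=Rq(s["tcp_rot"]);T[:3,3]=s["tcp_pos"]
        M=np.linalg.inv(T@np.array(f["tool_from_camera"]))
    else: M=np.array(f["camera_from_world"])
    return f,K,M
def onz(K,M,uv,z):
    d=M[:3,:3].T@np.linalg.inv(K)@np.array([uv[0],uv[1],1.]); o=-M[:3,:3].T@M[:3,3]
    return o+d*(z-o[2])/d[2]
def proj(K,M,P):
    p=(M[:3,:3]@np.atleast_2d(P).T).T+M[:3,3]; p=p@K.T; return p[:,:2]/p[:,2:]
def crop(im,x0,y0,x1,y1,s): return cv2.resize(im[y0:y1,x0:x1],None,fx=s,fy=s,interpolation=cv2.INTER_CUBIC)
E
python3 - <<'E'
from h import *
f,K,M=cam("scene");g,K2,M2=cam("side")
a=crop(f["image"],170,110,370,325,2.6)[:556]
cv2.imwrite("pics/sc1.png",crop(f["image"],170,115,370,325,2.8))
cv2.imwrite("pics/sd1.png",crop(g["image"],210,95,330,300,2.9))
for n,c in(("plate_a_mid",K),):pass
for uv in((212,160),(213,181)):print(onz(K,M,uv,.149))
for uv in((274,232),(274,210)):print(onz(K2,M2,uv,.149))
E
```

```text
[ 0.52629999 -0.30111695  0.149     ]
[ 0.58457409 -0.21368627  0.149     ]
[ 0.54603448 -0.31091828  0.149     ]
[ 0.56262697 -0.21690466  0.149     ]
```

View pics/sc1.png

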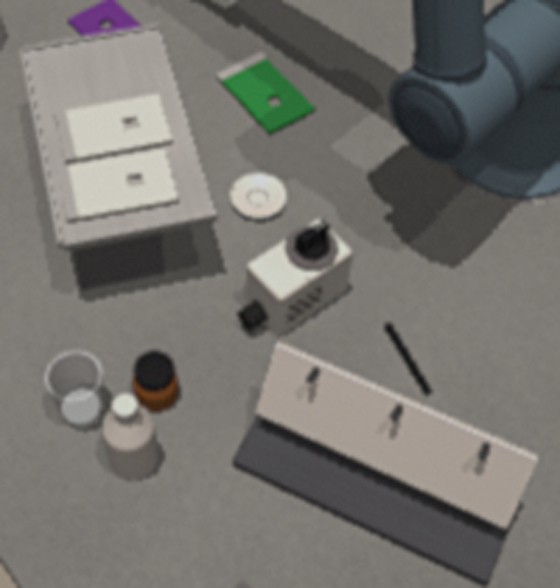

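View pics/sd1.png

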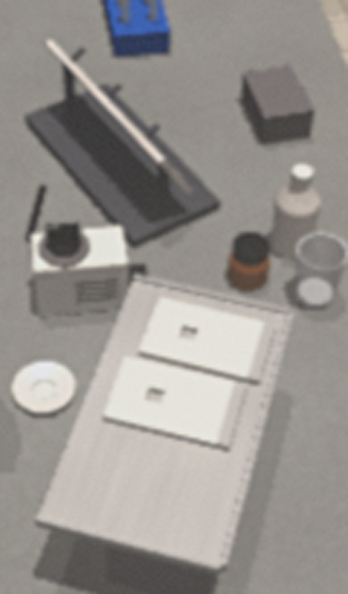

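The crops confirm two white plates, back up with holes towards the robot. In the scene crop their holes are at (130, 121) and (135, 179). The green and purple ones lie on the table. Next I'll fit the poses.

```bash
cat > fit.py <<'E'
from h import *
from scipy.optimize import least_squares
f,K,M=cam("scene");g,K2,M2=cam("side")
S=lambda p:np.array(p)/2.8+[170,115]
D=lambda p:np.array(p)/2.9+[210,95]
def fit(P,sc,sd,x0,name):
    P=np.array(P,float)
    def tr(q):
        c,s=np.cos(q[2]),np.sin(q[2]);return P@np.array([[c,-s,0],[s,c,0],[0,0,1]]).T+[q[0],q[1],0]
    def r(q):
        W=tr(q);o=[]
        for i,p in sc.items():o.append(proj(K,M,W[i])[0]-S(p))
        for i,p in sd.items():o.append(proj(K2,M2,W[i])[0]-D(p))
        return np.concatenate(o)
    q=least_squares(r,x0,loss="soft_l1").x;print(name,q.round(4),"rms px",np.sqrt(np.mean(r(q)**2)).round(2));return q
# stand corners FL,FR,BR,BL
h=.1025;st=[(-h,.183,.142),(-h,-.183,.142),(h+.003,-.183,.142),(h+.003,.183,.142)]
fit(st,{1:(158,32),0:(213,215),3:(60,243),2:(23,52)},{0:(133,280),3:(293,315),2:(222,572),1:(40,522)},[.55,-.28,-.4],"stand")
p=[(-.075,.045,.149),(-.075,-.045,.149),(.075,-.045,.149),(.075,.045,.149)]
fit(p,{2:(65,108),1:(165,95),0:(172,143),3:(68,160)},{0:(125,357),3:(240,385),2:(230,445),1:(105,418)},[.53,-.3,-.4],"plateR")
fit(p,{2:(68,165),1:(172,150),0:(178,203),3:(73,220)},{0:(160,298),3:(267,333),2:(258,380),1:(138,350)},[.57,-.21,-.4],"plateL")
# rack, origin under roots; panel face points: up-slope dir (-.5,0,.866)*.01
u=np.array([-.5,0,.866]);o=np.array([0,0,.145])
pts=[o+.01*u+[0,.165,0],o+.01*u-[0,.165,0],o-.095*u-[0,.165,0],o-.095*u+[0,.165,0]]
n=np.array([.866,0,.5]);pts+=[o+.028*n+[0,y,0] for y in(.107,0,-.107)]
fit(pts,{0:(283,345),1:(538,458),2:(510,525),3:(257,412),4:(316,370),5:(400,406),6:(486,446)},{1:(50,42),0:(162,160)},[.5,.2,-.3],"rack")
for n in("timer_grip",):
  for c,k,m in(("scene",K,M),("side",K2,M2)):
    for d in tip_of(n,c)[:1]: print(n,c,onz(k,m,d["location"][::-1],.125))
for n,z in(("dish",.0),("jar",0),("wash_bottle",0),("beaker",0)):
    for d in tip_of(n,"scene")[:1]: print(n,onz(K,M,d["location"][::-1],z).round(3),d["score"])
E
python3 fit.py
```

```text
stand [ 0.529  -0.3159 -0.4361] rms px 1.47
plateR [ 0.5301 -0.3082 -0.4495] rms px 1.66
plateL [ 0.5847 -0.2203 -0.4845] rms px 1.88
rack [ 0.5479  0.2703 -2.7192] rms px 7.27
timer_grip scene [ 0.41377547 -0.02156256  0.125     ]
timer_grip side [ 0.42950623 -0.00337982  0.125     ]
dish [ 0.366 -0.161  0.   ] 0.71
jar [ 0.69  -0.006  0.   ] 0.74
wash_bottle [0.776 0.041 0.   ] 0.6
beaker [ 0.794 -0.038 -0.   ] 0.72
```

```bash
sed -i 's/{0:(283,345),1:(538,458).*/{1:(283,345),0:(538,458),3:(510,525),2:(257,412),6:(316,370),5:(400,406),4:(486,446)},{0:(50,42),1:(162,160)},[.5,.2,.4],"rack")/' fit.py; python3 fit.py | grep rack
```

```text
rack [0.5143 0.256  0.416 ] rms px 1.65
```

```bash
cat >> h.py <<'E'
def log():
    import json
    s=get_state(); rec=[list(map(float,s["joint_pos"])),list(map(float,s["tcp_pos"])),list(map(float,s["tcp_rot"]))]
    open("log.jsonl","a").write(json.dumps(rec)+"\n"); return s
E
python3 -c "from h import *;log()"
python3 -m inch '[{"grip":1,"slide":[36,-17,0],"dr":[0,0,0.06]},{"grip":1,"slide":[36,-17,0],"dr":[0,0,0]},{"grip":1,"slide":[36,-17,0],"dr":[0,0,0]},{"grip":1,"slide":[36,-17,0],"dr":[0,0,0]},{"grip":1,"slide":[36,-17,0],"dr":[0,0,0]},{"grip":1,"slide":[36,-17,0],"dr":[0,0,0]},{"grip":1,"slide":[36,-17,0],"dr":[0,0,0]},{"grip":1,"slide":[36,-17,0],"dr":[0,0,0]},{"grip":1,"slide":[36,-17,0],"dr":[0,0,0]},{"grip":1,"slide":[36,-17,0],"dr":[0,0,0]},{"grip":1,"slide":[36,-17,0],"dr":[0,0,0]},{"grip":1,"slide":[36,-17,0],"dr":[0,0,0]},{"grip":1,"slide":[0,0,0],"dr":[0,0,0.13]},{"grip":1,"slide":[0,0,0],"dr":[0,0,0.13]},{"grip":1,"slide":[0,0,0],"dr":[0,0,0.13]},{"grip":1,"slide":[0,0,0],"dr":[0,0,0.13]},{"grip":1,"slide":[0,0,0],"dr":[0,0,0.13]},{"grip":1,"slide":[0,0,0],"dr":[0,0,0]}]'; python3 -c "
from h import *;s=log();print(s['joint_pos'],R.from_matrix(Rq(s['tcp_rot'])).as_rotvec(),Rq(s['tcp_rot']).round(3))"
```

```text
clock: 3.5
tcp_pos: [0.5541, -0.3313, 0.2423]
tcp_rot: [0.0, 0.977, -0.215, 0.0]
force: [0.6, 1.0, -0.4]
gripper_width: -0.001
grasp_force: 0.0
[-7.14094526e-01  2.35032799e-01  1.56975240e+00 -7.05872576e-06
  1.33680315e+00  1.28958923e+00] [ 3.06828367e+00 -6.74676902e-01  7.90482753e-07] [[ 0.908 -0.419 -0.   ]
 [-0.419 -0.908 -0.   ]
 [ 0.     0.    -1.   ]]
```

```bash
python3 - <<'E'
from h import *
f,K,M=cam("wrist");im=f["image"].copy()
print(np.array(f["tool_from_camera"]).round(3),f["fx"])
W=lambda q,p:[q[0]+np.cos(q[2])*p[0]-np.sin(q[2])*p[1],q[1]+np.sin(q[2])*p[0]+np.cos(q[2])*p[1],p[2]]
for q in([.5301,-.3082,-.4495],[.5847,-.2203,-.4845]):
    uv=proj(K,M,[W(q,p) for p in[(-.075,.045,.149),(-.075,-.045,.149),(.075,-.045,.149),(.075,.045,.149)]])
    cv2.polylines(im,[uv.round().astype(np.int32)],True,(0,0,255),1)
for d in tip_of("plate_a_hole","wrist"): print(d["score"],d["location"],onz(K,M,d["location"][::-1],.146))
cv2.imwrite("pics/w1.png",im)
E
```

```text
[[-0.001 -0.945 -0.326  0.084]
 [ 1.    -0.001  0.    -0.002]
 [-0.001 -0.326  0.945 -0.132]
 [ 0.     0.     0.     1.   ]] 342.275048034167
0.81 [266.6, 239.7] [ 0.50881067 -0.29595806  0.146     ]
0.4 [237.9, 237.3] [ 0.53150606 -0.3048896   0.146     ]
```

View pics/w1.png

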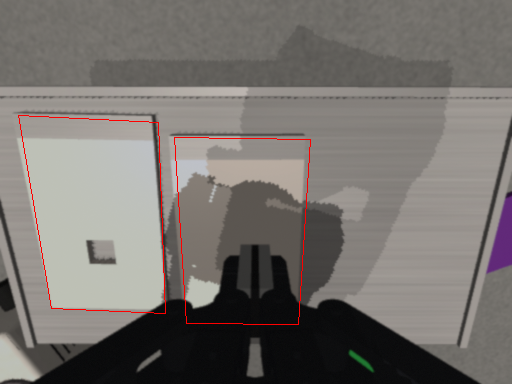

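The overlay matches both plates to 2–3 mm (right plate at about px 175–310 × 135–323), so I'll press down on the right one.

```bash

python3 -m inch '[{"grip":1,"slide":[-11,-5,20],"dr":[0,0,0.015]},{"grip":1,"slide":[-11,-6,25],"dr":[0,0,0]},{"grip":1,"slide":[0,0,25],"dr":[0,0,0]},{"grip":1,"slide":[0,0,9],"dr":[0,0,0]},{"grip":1,"slide":[0,0,2],"dr":[0,0,0]},{"grip":1,"slide":[0,0,2],"dr":[0,0,0]},{"grip":1,"slide":[0,0,0],"dr":[0,0,0]}]'; python3 -c "
from h import *;s=log()"
```

```text
clock: 4.3
tcp_pos: [0.5395, -0.3125, 0.1603]
tcp_rot: [0.0, 0.975, -0.222, 0.001]
force: [0.1, -0.1, 1.0]
gripper_width: 0.001
grasp_force: 0.0
```

```bash

python3 -m inch '[{"grip":1,"slide":[0,0,1],"dr":[0,0,0]},{"grip":1,"slide":[0,0,1],"dr":[0,0,0]},{"grip":1,"slide":[0,0,0],"dr":[0,0,0]}]'
```

```text
clock: 4.6
tcp_pos: [0.5395, -0.3125, 0.1601]
tcp_rot: [0.001, 0.975, -0.222, 0.001]
force: [-3.6, 2.4, 9.5]
gripper_width: -0.002
grasp_force: 4.7
```

```bash

python3 -m inch '[{"grip":1,"slide":[0,0,1],"dr":[0,0,0]},{"grip":1,"slide":[0,0,1],"dr":[0,0,0]},{"grip":1,"slide":[-4,0,0],"dr":[0,0,0]},{"grip":1,"slide":[-8,0,0],"dr":[0,0,0]},{"grip":1,"slide":[-8,0,0],"dr":[0,0,0]},{"grip":1,"slide":[-8,0,0],"dr":[0,0,0]}]'; python3 - <<'E'
from h import *
f,K,M=cam("scene")
for d in tip_of("plate_a_hole","scene")[:4]: print(d["score"],d["location"],onz(K,M,d["location"][::-1],.146))
f,K,M=cam("wrist");cv2.imwrite("pics/w2.png",f["image"])
for d in tip_of("plate_a_hole","wrist")[:4]: print(d["score"],d["location"],onz(K,M,d["location"][::-1],.146))
for d in cut_out("plate_a_mid","wrist")[:3]: print(d["score"],d["rect"])
E
```

```text
clock: 5.2
tcp_pos: [0.517, -0.3024, 0.1599]
tcp_rot: [0.003, 0.975, -0.222, 0.006]
force: [5.1, -2.4, 7.4]
gripper_width: 0.002
grasp_force: 3.9
0.9 [159.7, 214.7] [ 0.51576897 -0.29804527  0.146     ]
0.72 [152.6, 269.2] [ 0.32470613 -0.19258053  0.146     ]
0.98 [130.8, 51.8, 362.2, 360.5]
0.7 [0.0, 0.0, 512.0, 384.0]
```

View pics/w2.png

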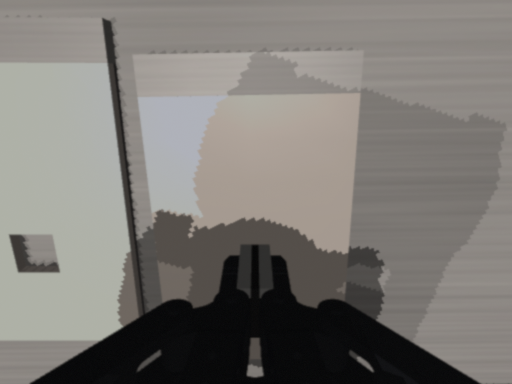

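```bash
python3 - <<'E'
from h import *
f,K,M=cam("wrist")
a,b=onz(K,M,(134,57),.149),onz(K,M,(363,51),.149);m=(a+b)/2
print(a,b,np.arctan2(*(b-a)[:2][::-1])+np.pi/2, m)
p=np.array([.5301,-.3082])+.075*np.array([np.cos(-.4495),np.sin(-.4495)]);print(p, (m[:2]-p)@[np.cos(-.45),np.sin(-.45)])
E
```

```text
[ 0.61842283 -0.29704233  0.149     ] [ 0.58149217 -0.37876384  0.149     ] -0.4244399789155786 [ 0.5999575  -0.33790309  0.149     ]
[ 0.59764984 -0.34078864] 0.0008228135585723023
```

The plate did not move: its bottom end is still at rows 51–57 of the wrist view, so the fingertips slipped at about 8 N. I'll retry further back with a firmer press.

```bash

python3 -m inch '[{"grip":1,"slide":[0,0,-8],"dr":[0,0,0]},{"grip":1,"slide":[35,0,0],"dr":[0,0,0]},{"grip":1,"slide":[0,0,8],"dr":[0,0,0]},{"grip":1,"slide":[0,0,2],"dr":[0,0,0]},{"grip":1,"slide":[0,0,2],"dr":[0,0,0]},{"grip":1,"slide":[0,0,2],"dr":[0,0,0]},{"grip":1,"slide":[0,0,0],"dr":[0,0,0]},{"grip":1,"slide":[0,0,0],"dr":[0,0,0]}]'; python3 -m inch '[{"grip":1,"slide":[-3,0,0],"dr":[0,0,0]},{"grip":1,"slide":[-6,0,0],"dr":[0,0,0]},{"grip":1,"slide":[-6,0,0],"dr":[0,0,0]}]';  python3 - <<'E'
from h import *
f,K,M=cam("wrist");cv2.imwrite("pics/w3.png",f["image"])
for d in cut_out("plate_a_mid","wrist")[:2]: print(d["score"],d["rect"],onz(K,M,((d["rect"][0]+d["rect"][2])/2,d["rect"][1]),.149)," start .600 -.338")
E
```

```text
clock: 6.3
tcp_pos: [0.5487, -0.3174, 0.1599]
tcp_rot: [0.002, 0.975, -0.222, 0.005]
force: [-9.0, 7.9, 38.3]
gripper_width: 0.001
grasp_force: 18.7
clock: 6.6
tcp_pos: [0.5397, -0.3141, 0.16]
tcp_rot: [0.006, 0.975, -0.222, 0.013]
force: [12.7, -5.8, 20.8]
gripper_width: 0.0
grasp_force: 10.6
0.55 [140.7, 139.4, 352.4, 378.4] [ 0.5935981  -0.33454045  0.149     ]  start .600 -.338
```

```bash

python3 -m inch '[{"grip":1,"slide":[-5,0,1],"dr":[0,0,0]},{"grip":1,"slide":[-5,0,1],"dr":[0,0,0]},{"grip":1,"slide":[-5,0,0],"dr":[0,0,0]},{"grip":1,"slide":[-5,0,0],"dr":[0,0,0]}]';  python3 - <<'E'
from h import *
f,K,M=cam("wrist");cv2.imwrite("pics/w3.png",f["image"])
for d in cut_out("plate_a_mid","wrist")[:2]: print(d["score"],d["rect"],onz(K,M,((d["rect"][0]+d["rect"][2])/2,d["rect"][1]),.149)," start .600 -.338")
E
```

```text
clock: 7.1
tcp_pos: [0.5234, -0.3072, 0.16]
tcp_rot: [0.007, 0.975, -0.222, 0.016]
force: [15.3, -7.0, 25.8]
gripper_width: 0.005
grasp_force: 12.7
0.55 [142.0, 139.1, 355.2, 377.3] [ 0.57698391 -0.32850305  0.149     ]  start .600 -.338
```

View pics/w3.png

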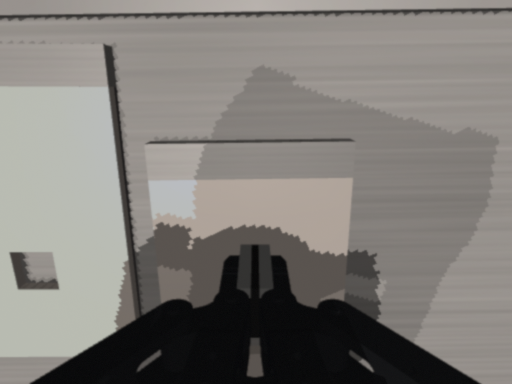

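The bottom end (row 140) now keeps its place relative to the tool, so the plate is moving with the fingers at about 25 N. It needs about 56 mm more.

```bash

python3 -m inch '[{"grip":1,"slide":[-7,0,0],"dr":[0,0,0]},{"grip":1,"slide":[-7,0,0],"dr":[0,0,0]},{"grip":1,"slide":[-7,0,0],"dr":[0,0,0]},{"grip":1,"slide":[-7,0,0],"dr":[0,0,0]},{"grip":1,"slide":[-7,0,0],"dr":[0,0,0]},{"grip":1,"slide":[-7,0,0],"dr":[0,0,0]},{"grip":1,"slide":[-7,0,0],"dr":[0,0,0]},{"grip":1,"slide":[-7,0,0],"dr":[0,0,0]},{"grip":1,"slide":[0,0,0],"dr":[0,0,0]},{"grip":1,"slide":[0,0,-8],"dr":[0,0,0]},{"grip":1,"slide":[30,0,-50],"dr":[0,0,0]},{"grip":1,"slide":[30,0,-50],"dr":[0,0,0]},{"grip":1,"slide":[0,0,0],"dr":[0,0,0]}]';  python3 - <<'E'
from h import *
s=log()
f,K,M=cam("wrist");cv2.imwrite("pics/w4.png",f["image"])
for d in tip_of("plate_a_hole","wrist")[:3]: print(d["score"],d["location"],onz(K,M,d["location"][::-1],.146))
for d in cut_out("plate_a_mid","wrist")[:3]:
    c=cv2.findContours(d["pixels"].astype(np.uint8),0,1)[0];c=max(c,key=cv2.contourArea)
    w=np.array([onz(K,M,p[0],.149)[:2] for p in c],np.float32);print(d["score"],d["rect"],cv2.minAreaRect(w))
E
```

```text
clock: 8.5
tcp_pos: [0.5135, -0.3008, 0.2486]
tcp_rot: [0.003, 0.975, -0.222, 0.006]
force: [0.1, 0.0, 0.8]
gripper_width: -0.001
grasp_force: 0.0
0.89 [349.6, 289.2, 423.8, 363.6] ((0.3743482530117035, -0.36428332328796387), (0.0729263573884964, 0.03566576540470123), 29.3056640625)
0.75 [187.5, 178.9, 318.8, 355.8] ((0.47937557101249695, -0.28309935331344604), (0.09161169826984406, 0.10662475973367691), 64.55598449707031)
0.73 [505.3, 204.1, 512.0, 231.7] ((0.4191385805606842, -0.4611116647720337), (0.005101110320538282, 0.02205813303589821), 77.56730651855469)
```

View pics/w4.png

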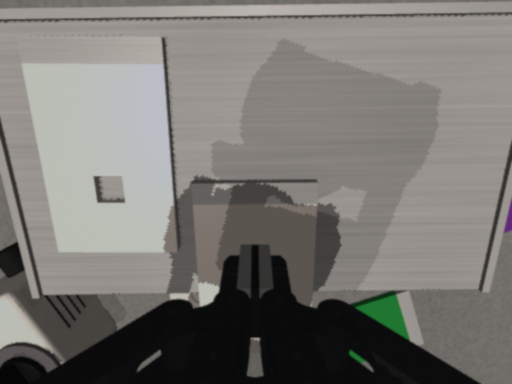

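The plate's bottom end now lies at row 181 (cols 192–316), so it overhangs by about 50 mm. Next I'll pull back and tilt to learn the arm's kinematics.

```bash

python3 -m inch '[{"grip":1,"slide":[-30,0,-40],"dr":[0,0,0]},{"grip":1,"slide":[-30,0,-40],"dr":[0,0,0]},{"grip":0,"slide":[-20,0,-10],"dr":[0,0.14,0]},{"grip":-1,"slide":[-20,0,0],"dr":[0,0.14,0]},{"grip":-1,"slide":[0,0,0],"dr":[0,0.14,0]},{"grip":-1,"slide":[0,0,0],"dr":[0,0.14,0]},{"grip":-1,"slide":[0,0,0],"dr":[0,0,0]}]'; python3 -c "
from h import *;s=log();print(s['joint_pos'].round(3) if hasattr(s['joint_pos'],'round') else s['joint_pos'])"
python3 -m inch '[{"grip":-1,"slide":[0,0,0],"dr":[0,0,0.14]},{"grip":-1,"slide":[0,0,0],"dr":[0,0,0.14]},{"grip":-1,"slide":[0,0,0],"dr":[0,0,0.14]},{"grip":-1,"slide":[0,0,0],"dr":[0.14,0,0]},{"grip":-1,"slide":[0,0,0],"dr":[0.14,0,0]},{"grip":-1,"slide":[0,0,0],"dr":[0,0,0]}]'; python3 - <<'E'
from h import *;import json
from scipy.optimize import least_squares
s=log();print(s['joint_pos'])
L=[json.loads(l) for l in open("log.jsonl")]
rz=lambda a:R.from_euler('z',a).as_matrix();ry=lambda a:R.from_euler('y',a).as_matrix()
def fk(j,p):
    r1=rz(j[0]);P=r1@[p[0],p[1],p[2]];A=r1@ry(j[1]);P=P+A@[p[3],0,p[4]];A=A@ry(j[2]);P=P+A@[p[5],0,p[6]];A=A@rz(p[8]*j[3])@ry(j[4]);P=P+A@[0,0,p[7]];return P,A@rz(p[9]*j[5]+p[10])
for s8 in(1,-1):
  for s9 in(1,-1):
    def r(q,full=False):
        p=list(q[:8])+[s8,s9,q[8]];o=[]
        for j,x,t in L:
            P,A=fk(j,p);o+=list(P-x)+list(.3*(A-Rq(t)).ravel())
        return np.array(o+list(1e-4*q[:8]))
    b=min((least_squares(r,[0,.11,.3,0,.4,0,.4,.25,y]) for y in(0,1.57,3.1,-1.57)),key=lambda b:b.cost);print(s8,s9,b.cost,b.x.round(4))
E
```

```text
clock: 9.35
tcp_pos: [0.4168, -0.2523, 0.3227]
tcp_rot: [0.06, 0.938, -0.215, 0.267]
force: [-0.1, -0.2, -1.3]
gripper_width: 0.849
grasp_force: 0.0
[-0.897 -0.556  2.187  0.273  1.02   1.039]
clock: 9.95
tcp_pos: [0.4183, -0.256, 0.3258]
tcp_rot: [-0.119, 0.864, -0.364, 0.327]
force: [0.1, 0.5, -0.7]
gripper_width: 1.005
grasp_force: 0.0
[-1.08133945 -0.54748599  2.21702224  0.66069631  1.1496618   1.11000866]
1 1 3.253873917754374e-09 [0.     0.1126 0.2735 0.     0.4198 0.0662 0.5688 0.2432 1.5708]
1 -1 0.3674302650369934 [0.     0.1126 0.2735 0.     0.4198 0.0662 0.5688 0.2432 3.8989]
-1 1 0.15637332682793145 [ 0.0272  0.1166  0.0872  0.0909  0.1612  0.0796  0.5117 -0.2127 -4.5908]
-1 -1 0.49699798432914455 [ 0.0272  0.1166  0.0872  0.0909  0.1612  0.0796  0.5117 -0.2127  4.1015]
```

```bash
cat >> h.py <<'E'
from scipy.optimize import least_squares
rz=lambda a:R.from_euler('z',a).as_matrix();ry=lambda a:R.from_euler('y',a).as_matrix()
PR=[0,.1126,.2735,0,.4198,.0662,.5688,.2432]
LO=np.array([-3.13,-1.02,.13,-.95,.21,-2.74]);HI=np.array([3.13,2.26,2.54,4.09,2.88,2.74])
def fk(j):
    p=PR;r1=rz(j[0]);P=r1@[p[0],p[1],p[2]];A=r1@ry(j[1]);P=P+A@[p[3],0,p[4]];A=A@ry(j[2]);P=P+A@[p[5],0,p[6]];A=A@rz(j[3])@ry(j[4]);P=P+A@[0,0,p[7]];return P,A@rz(j[5]+1.5708)
def ik(P,A,seeds=None,n=25):
    rng=np.random.default_rng(0);out=[]
    for j0 in ([np.array(s) for s in seeds] if seeds is not None else LO+(HI-LO)*rng.random((n,6))):
        def r(j):
            p,a=fk(j);return np.r_[(p-P),.3*(a-A).ravel()]
        b=least_squares(r,np.clip(j0,LO+.01,HI-.01),bounds=(LO,HI))
        if b.cost<1e-8 and not any(np.abs(b.x-o).max()<.01 for o in out): out.append(b.x)
    return out
def axes(z,y):
    z=np.array(z)/np.linalg.norm(z);y=np.array(y)/np.linalg.norm(y);return np.c_[np.cross(y,z),y,z]
STAND=[.529,-.3159,-.4361];RACK=[.5143,.256,.416]
def peg(k,rack=None):
    rk=RACK if rack is None else rack;A=rz(rk[2]);o=np.array([rk[0],rk[1],.145])+A@[0,(2-k)*.107,0]
    X=A@[.5,0,-.866025];Z=A@[.866025,0,.5];return o,np.c_[X,np.cross(Z,X),Z]
def plan(A,B):
    "body-frame delta from pose A=(P,R) to B: slide in A's axes (mm), rotvec"
    return (A[1].T@(B[0]-A[0])*1000).round(1), R.from_matrix(A[1].T@B[1]).as_rotvec().round(4)
E
python3 - <<'E'
from h import *;import json
L=[json.loads(l) for l in open("log.jsonl")]
f=grab_frame("wrist");K=np.array([[f["fx"],0,f["cx"]],[0,f["fy"],f["cy"]],[0,0,1]])
j,x,q=[l for l in L if abs(l[1][2]-.2486)<.001][0]
T=np.eye(4);T[:3,:3]=Rq(q);T[:3,3]=x;M=np.linalg.inv(T@np.array(f["tool_from_camera"]))
a,b=onz(K,M,(191.5,181),.149),onz(K,M,(316.5,180),.149);m=(a+b)/2
yaw=np.arctan2(*(b-a)[:2][::-1])+np.pi/2;print("bottom",m,"yaw",yaw,np.linalg.norm(a-b))
ux=rz(yaw)@[1,0,0];top=m-.15*ux
Rs=rz(STAND[2]);print("top",top,"stand frame",Rs.T@(top-[STAND[0],STAND[1],0]))
def show(name,P,z,y):
    for s in ik(P,axes(z,y)):print(name,s.round(2))
c=top.copy();c[2]=.1445
for sg in(1,-1):
    show(f"end y{sg}",c+.019*ux,ux,[0,0,-sg])
    uy=rz(yaw)@[0,1,0]
    for d in(1,-1):show(f"side z{d} y{sg}",c+.015*ux-d*.03*uy,d*uy,[0,0,-sg])
    for k in(1,2,3):
        o,A=peg(k);h=o+A@[-.05+.019,0,.0045]
        show(f"hang end peg{k} y{sg}",h,A[:,0],sg*A[:,2])
        for d in(1,-1):show(f"hang side z{d} peg{k} y{sg}",o+A@[-.035,-d*.03,.0045],d*A[:,1],sg*A[:,2])
E
```

```text
bottom [ 0.5260533  -0.30506357  0.149     ] yaw -0.44101765227012946 0.08853526816509008
top [ 0.39040564 -0.24103457  0.149     ] stand frame [-0.15724648  0.00931514  0.149     ]
side z1 y1 [-1.24  0.61  1.82  0.91  2.06  0.54]
hang end peg1 y1 [ 0.46 -0.09  2.11 -0.04  0.6   0.07]
hang side z1 peg1 y1 [-0.02  0.55  1.83  1.24  1.87 -1.37]
hang end peg2 y1 [ 0.22 -0.14  2.15  0.17  0.62 -0.31]
hang side z1 peg2 y1 [-0.18  0.6   1.73  1.13  1.99 -1.39]
hang end peg3 y1 [-0.02 -0.12  2.14  0.35  0.67 -0.66]
hang side z1 peg3 y1 [-0.32  0.68  1.6   1.04  2.1  -1.38]
side z1 y-1 [-1.24  0.61  1.82  0.91  2.06 -2.6 ]
hang side z1 peg1 y-1 [-0.02  0.55  1.83  1.24  1.87  1.77]
hang side z1 peg2 y-1 [-0.18  0.6   1.73  1.13  1.99  1.76]
hang end peg3 y-1 [-0.02 -0.12  2.14  0.35  0.67  2.48]
hang side z1 peg3 y-1 [-0.32  0.68  1.6   1.04  2.1   1.76]
```

```bash
cat >> h.py <<'E'
def grasp(o,A,th,a=.019,b=.019):
    "tool pose for plate centre o (mid-thickness, axes A), corner grip"
    z=A@[np.sin(th),np.cos(th),0];return o+A@[-.075+a,-.045+b,0],axes(z,A[:,2])
E
python3 - <<'E'
from h import *
yaw=-.441;top=np.array([.3904,-.2410,.1445]);A=rz(yaw)@np.diag([1.,-1,-1]) # plate: x along, z down, y = -stand y
# note plate y is flipped when face down
o=top+.075*A[:,0]
for th in(.4,.6,.785,.95):
  for side in(1,-1):
    for dn in(1,-1):
      def gr(o,A):
        z=A@[np.sin(th),side*np.cos(th),0];return o+A@[-.056,-side*.026,0],axes(z,dn*A[:,2])
      for s in ik(*gr(o,A),n=14):print("G",th,side,dn,s.round(2))
      for k in(1,3):
        p,B=peg(k)
        for s in ik(*gr(p+B@[.025,0,.0045],B),n=14):print("  H",k,th,side,dn,s.round(2))
E
```

```text
H 1 0.4 1 1 [-0.02  0.3   1.97  1.16  1.52 -1.29]
  H 3 0.4 1 1 [-0.34  0.46  1.75  0.96  1.76 -1.36]
  H 1 0.4 1 -1 [-0.02  0.3   1.97  1.16  1.52  1.85]
  H 3 0.4 1 -1 [-0.34  0.46  1.75  0.96  1.76  1.78]
G 0.4 -1 1 [-1.35  0.48  2.04  1.15  1.86  0.56]
G 0.4 -1 -1 [-1.35  0.48  2.04  1.15  1.86 -2.58]
  H 1 0.6 1 1 [ 0.    0.18  2.04  1.11  1.33 -1.22]
  H 3 0.6 1 1 [-0.34  0.34  1.83  0.92  1.59 -1.33]
  H 1 0.6 1 -1 [0.   0.18 2.04 1.11 1.33 1.92]
  H 3 0.6 1 -1 [-0.34  0.34  1.83  0.92  1.59  1.81]
G 0.6 -1 1 [-1.39  0.41  2.15  1.27  1.76  0.55]
G 0.6 -1 -1 [-1.39  0.41  2.15  1.27  1.76 -2.59]
  H 1 0.785 1 1 [ 0.04  0.07  2.09  1.03  1.16 -1.12]
  H 3 0.785 1 1 [-0.32  0.23  1.91  0.88  1.42 -1.29]
  H 1 0.785 1 -1 [0.04 0.07 2.09 1.03 1.16 2.02]
  H 3 0.785 1 -1 [-0.32  0.23  1.91  0.88  1.42  1.85]
G 0.785 -1 1 [-1.42  0.35  2.26  1.4   1.67  0.53]
G 0.785 -1 -1 [-1.42  0.35  2.26  1.4   1.67 -2.62]
G 0.95 1 1 [-0.43  0.21  2.48  3.83  1.21 -0.28]
  H 1 0.95 1 1 [ 0.1  -0.01  2.12  0.94  1.01 -1.01]
  H 3 0.95 1 1 [-0.29  0.13  1.97  0.83  1.27 -1.23]
  H 1 0.95 1 -1 [ 0.1  -0.01  2.12  0.94  1.01  2.13]
  H 3 0.95 1 -1 [-0.29  0.13  1.97  0.83  1.27  1.91]
G 0.95 -1 1 [-1.43  0.29  2.35  1.53  1.59  0.5 ]
  H 1 0.95 -1 1 [ 0.79  0.19  1.9  -0.92  1.05  1.02]
G 0.95 -1 -1 [-1.43  0.29  2.35  1.53  1.59 -2.64]
  H 1 0.95 -1 -1 [ 0.79  0.19  1.9  -0.92  1.05 -2.12]
```

```bash
python3 - <<'E'
from h import *
top=np.array([.3904,-.2410,.1445])
for dy in(0,):
 for yaw in(-.441,-.2,-.7):
  A=rz(yaw)@np.diag([1.,-1,-1]);o=top+.075*A[:,0]
  for th in(1.0,1.1,1.2,1.3,1.4,1.57):
   for side in(1,-1):
    if 1:
      def gr(o,A):
        z=A@[np.sin(th),side*np.cos(th),0];return o+A@[-.056,-side*.02,0],axes(z,A[:,2])
      g=ik(*gr(o,A),n=14)
      if not g: continue
      print(yaw,th,side,"G",*[s.round(2) for s in g])
      if yaw!=-.441: continue
      for k in(1,2,3):
        p,B=peg(k);print("   H",k,*[s.round(2) for s in ik(*gr(p+B@[.025,0,.0045],B),n=14)])
E
```

```text
-0.441 1.0 1 G [-0.49  0.19  2.51  3.71  1.19 -0.24]
   H 1 [ 0.13 -0.03  2.13  0.9   0.95 -0.96]
   H 2 [-0.09  0.01  2.09  0.86  1.1  -1.1 ]
   H 3 [-0.27  0.1   1.99  0.82  1.22 -1.21]
-0.441 1.0 -1 G [-1.42  0.27  2.39  1.59  1.56  0.49]
   H 1 [ 0.76  0.16  1.93 -0.89  1.    0.98]
   H 2 [ 0.55  0.05  2.05 -0.91  0.85  0.85]
   H 3 [ 0.32 -0.02  2.11 -0.9   0.69  0.68]
-0.441 1.1 -1 G [-1.42  0.23  2.44  1.68  1.52  0.47]
   H 1 [ 0.73  0.11  1.96 -0.81  0.9   0.9 ]
   H 2 [ 0.51 -0.    2.07 -0.8   0.76  0.73]
   H 3 [ 0.28 -0.06  2.13 -0.73  0.62  0.49]
-0.441 1.2 -1 G [-1.4   0.2   2.49  1.79  1.47  0.44]
   H 1 [ 0.69  0.06  2.   -0.71  0.81  0.8 ]
   H 2 [ 0.46 -0.04  2.1  -0.65  0.69  0.57]
   H 3 [ 0.22 -0.09  2.14 -0.51  0.57  0.27]
-0.441 1.3 -1 G [-1.38  0.17  2.53  1.9   1.42  0.41]
   H 1 [ 0.64  0.01  2.03 -0.58  0.73  0.67]
   H 2 [ 0.41 -0.08  2.12 -0.47  0.63  0.38]
   H 3 [ 0.17 -0.12  2.15 -0.27  0.56  0.02]
-0.2 1.0 -1 G [-1.39  0.35  2.25  1.41  1.67  0.53]
-0.2 1.1 -1 G [-1.4   0.32  2.31  1.48  1.62  0.51]
-0.2 1.2 -1 G [-1.4   0.28  2.36  1.57  1.57  0.49]
-0.2 1.3 -1 G [-1.4   0.25  2.42  1.66  1.53  0.47]
-0.2 1.4 -1 G [-1.39  0.21  2.47  1.76  1.48  0.45]
-0.7 1.0 -1 G [-1.42  0.18  2.52  1.83  1.45  0.43]
-0.7 1.1 1 G [-0.4   0.25  2.42  3.97  1.24 -0.34]
-0.7 1.2 1 G [-0.46  0.21  2.47  3.8   1.2  -0.27]
-0.7 1.3 1 G [-0.54  0.18  2.52  3.61  1.17 -0.2 ]
```

```bash
cat >> h.py <<'E'
def step(p,s,d): return p[0]+p[1]@np.array(s)/1000, p[1]@R.from_rotvec(d).as_matrix()
def rows(A,B,N,slerp_total=None):
    "constant per-row slide(mm), dr taking pose A to B in N rows"
    d=(R.from_matrix(A[1].T@B[1]).as_rotvec() if slerp_total is None else np.array(slerp_total))/N
    S=np.zeros((3,3));a=A[1]
    for i in range(N): S+=a;a=a@R.from_rotvec(d).as_matrix()
    return np.round(np.linalg.solve(S,(B[0]-A[0])*1000),1),np.round(d,3)
def sim(A,s,d,N,j):
    "follow rows with continuous IK; returns end pose, joints, max step; prints trouble"
    p=A;js=[]
    for i in range(N):
        p=step(p,s,d);k=ik(*p,seeds=[j])
        if not k: print("  no ik at row",i+1,p[0].round(3)); return p,j
        js.append(np.abs(k[0]-j).max());j=k[0]
        if p[0][2]<.05: print("low",p[0])
    print("  s",s,"d",d,"N",N,"end",p[0].round(4),"j",j.round(2),"maxstep",max(js).round(2));return p,j
def cur():
    s=get_state();return (np.array(s["tcp_pos"]),Rq(s["tcp_rot"])),np.array(s["joint_pos"])
E
python3 - <<'E'
from h import *
top=np.array([.3904,-.2410,.1445]);yaw=-.441
A=rz(yaw)@np.diag([1.,-1,-1]);o=top+.075*A[:,0]
th=1.15;z=A@[np.sin(th),-np.cos(th),0];G=(o+A@[-.056,.02,0],axes(z,A[:,2]))
print(G)
c,j=cur()
pre=(G[0]-.050*z+rz(yaw)@[0,-.05,0],G[1]);up=(pre[0]+[0,0,.14],G[1])
print(ik(*pre),ik(*up))
for T in(pre,up):
  for N in(12,16): sim(c,*rows(c,T,N),N,j)
E
```

```text
(array([ 0.3990453 , -0.26719654,  0.1445    ]), array([[-0.0202023 ,  0.        ,  0.99979591],
       [-0.99979591,  0.        , -0.0202023 ],
       [-0.        , -1.        ,  0.        ]]))
[array([-1.66359465,  0.23712322,  2.4342074 ,  1.50605852,  1.60366744,
        0.46919389])] [array([-1.66359414, -0.29255874,  2.49899348,  1.52764843,  1.6291946 ,
        0.93389381])]
  s [-3.1 18.3 -0.3] d [0.068 0.027 0.063] N 12 end [ 0.3273 -0.3117  0.1449] j [-1.66  0.23  2.43  1.5   1.6   0.47] maxstep 0.12
  s [-2.2 13.8 -0.4] d [0.051 0.02  0.047] N 16 end [ 0.3263 -0.3126  0.1447] j [-1.67  0.23  2.43  1.49  1.6   0.47] maxstep 0.09
  s [ 1.3  8.2 -5.7] d [0.068 0.027 0.063] N 12 end [ 0.3281 -0.3113  0.2847] j [-1.66 -0.3   2.5   1.52  1.63  0.93] maxstep 0.1
  s [ 1.   6.1 -4.4] d [0.051 0.02  0.047] N 16 end [ 0.327  -0.311   0.2852] j [-1.67 -0.3   2.5   1.52  1.63  0.93] maxstep 0.07
```

```bash

python3 -m inch '[{"grip":-1,"slide":[1.3,8.2,-5.7],"dr":[0.068,0.027,0.063]},{"grip":-1,"slide":[1.3,8.2,-5.7],"dr":[0.068,0.027,0.063]},{"grip":-1,"slide":[1.3,8.2,-5.7],"dr":[0.068,0.027,0.063]},{"grip":-1,"slide":[1.3,8.2,-5.7],"dr":[0.068,0.027,0.063]},{"grip":-1,"slide":[1.3,8.2,-5.7],"dr":[0.068,0.027,0.063]},{"grip":-1,"slide":[1.3,8.2,-5.7],"dr":[0.068,0.027,0.063]},{"grip":-1,"slide":[1.3,8.2,-5.7],"dr":[0.068,0.027,0.063]},{"grip":-1,"slide":[1.3,8.2,-5.7],"dr":[0.068,0.027,0.063]},{"grip":-1,"slide":[1.3,8.2,-5.7],"dr":[0.068,0.027,0.063]},{"grip":-1,"slide":[1.3,8.2,-5.7],"dr":[0.068,0.027,0.063]},{"grip":-1,"slide":[1.3,8.2,-5.7],"dr":[0.068,0.027,0.063]},{"grip":-1,"slide":[1.3,8.2,-5.7],"dr":[0.068,0.027,0.063]},{"grip":-1,"slide":[0,0,0],"dr":[0,0,0]}]'; python3 - <<'E'
from h import *
f,K,M=cam("scene");g,K2,M2=cam("side")
a=crop(f["image"],140,90,300,230,2.5);b=crop(g["image"],180,180,330,300,2.5)
h=max(a.shape[0],b.shape[0]);pad=lambda i:cv2.copyMakeBorder(i,0,h-i.shape[0],0,0,0)
cv2.imwrite("pics/g1.png",np.hstack([pad(a),pad(b)]))
c,j=cur();yaw=-.441
G=(np.array([.3990,-.2672,.1445]),axes([.9998,-.0202,0],[0,0,-1]))
pre=(G[0]-.050*G[1][:,2]+rz(yaw)@[0,-.05,0],G[1]);print(plan(c,pre),plan(pre,G),j.round(2))
E
```

```text
clock: 11.3
tcp_pos: [0.33, -0.3091, 0.2834]
tcp_rot: [0.497, -0.497, 0.504, -0.502]
force: [-0.2, 0.2, -0.8]
gripper_width: 1.004
grasp_force: 0.0
(array([  0.3, 141.5,  -2.1]), array([0.0027, 0.0081, 0.0061])) (array([-45.6,   0. ,  70.4]), array([0., 0., 0.])) [-1.66 -0.29  2.5   1.53  1.63  0.93]
```

View pics/g1.png

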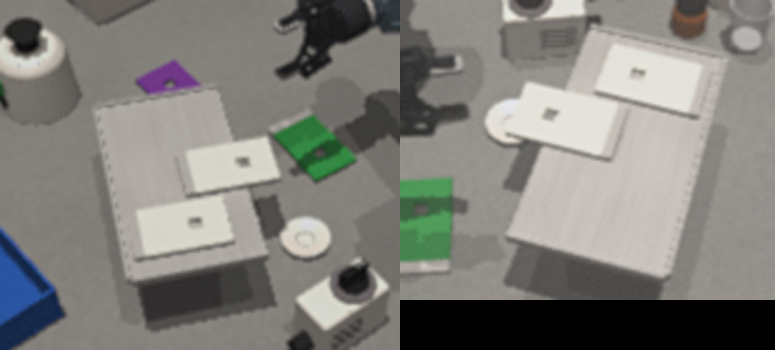

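The right plate overhangs the front edge, with its top end at (278, 160) in the left crop, and the open gripper is in front of it. I'll go down, in, and close.

```bash

python3 -m inch '[{"grip":-1,"slide":[0,28,0],"dr":[0.003,0.008,0.006]},{"grip":-1,"slide":[0,28,0],"dr":[0,0,0]},{"grip":-1,"slide":[0,28,0],"dr":[0,0,0]},{"grip":-1,"slide":[0,28,0],"dr":[0,0,0]},{"grip":-1,"slide":[0,27,0],"dr":[0,0,0]},{"grip":-1,"slide":[0,0,0],"dr":[0,0,0]},{"grip":-1,"slide":[-15,0,20],"dr":[0,0,0]},{"grip":-1,"slide":[-15,0,20],"dr":[0,0,0]},{"grip":-1,"slide":[-15,0,20],"dr":[0,0,0]},{"grip":-1,"slide":[0,0,8],"dr":[0,0,0]},{"grip":-1,"slide":[0,0,0],"dr":[0,0,0]}]'; python3 - <<'E'
from h import *
f,K,M=cam("scene")
c,j=cur();G=(np.array([.3990,-.2672,.1445]),axes([.9998,-.0202,0],[0,0,-1]));print(plan(c,G))
E
```

```text
clock: 12.5
tcp_pos: [0.3999, -0.268, 0.1491]
tcp_rot: [-0.494, 0.495, -0.503, 0.508]
force: [0.6, -0.9, 0.2]
gripper_width: 0.996
grasp_force: 0.0
(array([-1.3,  4.3, -0.4]), array([-0.0041, -0.0015,  0.0053]))
```

```bash

python3 -m inch '[{"grip":-1,"slide":[-1,4.5,0],"dr":[-0.004,-0.002,0.005]},{"grip":0,"slide":[0,0,0],"dr":[0,0,0]},{"grip":0.5,"slide":[0,0,0],"dr":[0,0,0]},{"grip":1,"slide":[0,0,0],"dr":[0,0,0]},{"grip":1,"slide":[0,0,0],"dr":[0,0,0]},{"grip":1,"slide":[0,0,0],"dr":[0,0,0]},{"grip":1,"slide":[0,0,0],"dr":[0,0,0]},{"grip":1,"slide":[0,0,0],"dr":[0,0,0]},{"grip":1,"slide":[0,0,0],"dr":[0,0,0]},{"grip":1,"slide":[0,0,0],"dr":[0,0,0]}]'
python3 -m inch '[{"grip":1,"slide":[0,0,0],"dr":[0,0,0]},{"grip":1,"slide":[0,-5,0],"dr":[0,0,0]},{"grip":1,"slide":[0,-10,0],"dr":[0,0,0]},{"grip":1,"slide":[0,-10,0],"dr":[0,0,0]},{"grip":1,"slide":[0,0,0],"dr":[0,0,0]}]'
```

```text
clock: 13.55
tcp_pos: [0.3989, -0.2669, 0.144]
tcp_rot: [-0.496, 0.493, -0.505, 0.505]
force: [-3.1, 0.9, 5.9]
gripper_width: 0.098
grasp_force: 60.4
clock: 14.05
tcp_pos: [0.3989, -0.2668, 0.1683]
tcp_rot: [0.494, -0.495, 0.506, -0.505]
force: [0.1, -0.3, -1.9]
gripper_width: 0.099
grasp_force: 59.7
```

The plate is gripped (opening 8.4 mm, 60 N). Next I'll plan a raised transit with a look at the rack from above.

```bash
python3 - <<'E'
from h import *
c,j=cur();A=rz(RACK[2]);o=np.array([RACK[0],RACK[1],0])
L0=None
for dx in(.0,.05,.08):
  L=(o+A@[dx,0,.40],axes([0,0,-1],A[:,0])); print(dx,[s.round(2) for s in ik(*L)])
up=(c[0]+[0,-.0,.2],c[1]);s,d=rows(c,up,6);p,j1=sim(c,s,d,6,j)
L=(o+A@[.06,0,.40],axes([0,0,-1],A[:,0]))
for N in(18,20):
  s,d=rows(p,L,N);sim(p,s,d,N,j1)
p3,B=peg(3);th=1.15
z=B@[np.sin(th),-np.cos(th),0];H=lambda k,dz,dx=0:((lambda q:(q[0]+q[1]@[.025-.056+dx,.02,.0045+dz],axes(z,q[1][:,2])))(peg(k)))
for k in(1,2,3): print(k,[s.round(2) for s in ik(*H(k,0))],[s.round(2) for s in ik(*H(k,.06))])
E
```

```text
0.0 [array([ 0.26, -0.02,  1.56,  0.  ,  1.6 , -0.15])]
0.05 [array([ 0.28,  0.1 ,  1.43,  0.  ,  1.6 , -0.14])]
0.08 [array([ 0.28,  0.18,  1.35,  0.  ,  1.61, -0.13])]
  s [ -0.1 -33.3  -0.1] d [0. 0. 0.] N 6 end [ 0.3987 -0.2665  0.3681] j [-1.41 -0.58  2.5   1.63  1.4   1.22] maxstep 0.14
  no ik at row 1 [ 0.376 -0.245  0.336]
  no ik at row 1 [ 0.379 -0.247  0.339]
1 [array([ 0.71,  0.08,  1.98, -0.76,  0.86,  0.85])] [array([ 0.68,  0.14,  1.85, -0.72,  0.89,  0.77])]
2 [array([ 0.49, -0.02,  2.09, -0.73,  0.73,  0.66])] [array([ 0.48,  0.05,  1.95, -0.68,  0.77,  0.59])]
3 [array([ 0.25, -0.08,  2.14, -0.62,  0.59,  0.39])] [array([ 0.27,  0.01,  1.99, -0.59,  0.65,  0.35])]
```

```bash
cat >> h.py <<'E'
def jrows(j0,j1,N,start=None):
    "rows (as JSON fragments) following the straight joint line"
    p=fk(j0) if start is None else start;out=[];t=lambda u:u*u*(3-2*u)
    for i in range(1,N+1):
        u=i/N; q=fk(j0+(j1-j0)*u); s,d=plan(p,q); d=d.round(3); out.append((s.tolist(),d.tolist())); p=step(p,s,d)
    print("max slide",max(np.linalg.norm(o[0]) for o in out).round(1),"max turn",max(np.linalg.norm(o[1]) for o in out).round(3),"zmin",min(fk(j0+(j1-j0)*i/N)[0][2] for i in range(N+1)).round(3))
    for s,d in out: print(s,d)
    return p
E
python3 - <<'E'
from h import *
c,j=cur();A=rz(RACK[2]);o=np.array([RACK[0],RACK[1],0])
up=(c[0]+[0,0,.12],c[1]);s,d=rows(c,up,3);p,ju=sim(c,s,d,3,j)
L=(o+A@[.06,0,.40],axes([0,0,-1],A[:,0]));jl=ik(*L)[0]
print(ju.round(2),jl.round(2))
for u in np.linspace(0,1,6):
    q=fk(ju+(jl-ju)*u);print(q[0].round(2),"plate dir",q[1][:,2].round(2))
jrows(ju,jl,20,start=p)
E
```

```text
s [ -0.1 -40.   -0.1] d [0. 0. 0.] N 3 end [ 0.3989 -0.2667  0.2883] j [-1.41 -0.36  2.53  1.67  1.42  0.96] maxstep 0.17
[-1.41 -0.36  2.53  1.67  1.42  0.96] [ 0.28  0.13  1.41  0.    1.61 -0.14]
[ 0.4  -0.27  0.29] plate dir [ 1.   -0.02 -0.  ]
[ 0.48 -0.16  0.3 ] plate dir [ 0.85  0.47 -0.26]
[ 0.52 -0.04  0.3 ] plate dir [ 0.48  0.7  -0.53]
[0.54 0.06 0.31] plate dir [ 0.12  0.62 -0.77]
[0.56 0.16 0.35] plate dir [-0.07  0.33 -0.94]
[0.57 0.28 0.4 ] plate dir [ 0.  0. -1.]
max slide 36.4 max turn 0.182 zmin 0.288
[-27.1, -3.1, 24.1] [-0.052, -0.14, -0.101]
[-24.6, -6.3, 24.4] [-0.043, -0.14, -0.105]
[-21.7, -9.1, 24.7] [-0.035, -0.139, -0.11]
[-18.4, -11.7, 24.5] [-0.027, -0.138, -0.115]
[-14.7, -13.8, 24.3] [-0.02, -0.135, -0.118]
[-10.7, -15.5, 23.8] [-0.013, -0.132, -0.124]
[-6.5, -16.7, 22.9] [-0.008, -0.128, -0.127]
[-2.0, -17.4, 21.7] [-0.004, -0.124, -0.131]
[2.3, -17.5, 20.4] [-0.001, -0.12, -0.134]
[6.8, -17.2, 18.6] [0.002, -0.116, -0.138]
[11.2, -16.2, 16.6] [0.004, -0.111, -0.14]
[15.3, -14.8, 14.3] [0.004, -0.107, -0.143]
[19.1, -12.9, 11.7] [0.004, -0.103, -0.144]
[22.6, -10.6, 8.7] [0.004, -0.099, -0.145]
[25.7, -7.9, 5.6] [0.002, -0.096, -0.145]
[28.2, -4.9, 2.1] [-0.0, -0.092, -0.146]
[30.3, -1.7, -1.5] [-0.002, -0.091, -0.144]
[31.7, 1.5, -5.3] [-0.005, -0.088, -0.144]
[32.5, 4.9, -9.4] [-0.007, -0.087, -0.141]
[32.7, 8.2, -13.5] [-0.01, -0.086, -0.138]
```

```bash
cat >> h.py <<'E'
def jseg(j0,j1,nseg,n,start=None):
    "straight joint line as nseg segments, each n equal rows"
    p=fk(j0) if start is None else start
    for i in range(1,nseg+1):
        q=fk(j0+(j1-j0)*i/nseg);s,d=rows(p,q,n)
        for _ in range(n):p=step(p,s,d)
        print(n,"x",s.tolist(),d.tolist(),"turn",np.linalg.norm(d).round(3),"->",p[0].round(3))
    return p
E
python3 - <<'E'
from h import *
c,j=cur();A=rz(RACK[2]);o=np.array([RACK[0],RACK[1],0])
up=(c[0]+[0,0,.12],c[1]);s,d=rows(c,up,3);p,ju=sim(c,s,d,3,j)
L=(o+A@[.06,0,.40],axes([0,0,-1],A[:,0]));jl=ik(*L)[0]
jseg(ju,jl,6,5,start=p)
E
```

```text
s [ -0.1 -40.   -0.1] d [0. 0. 0.] N 3 end [ 0.3989 -0.2667  0.2883] j [-1.41 -0.36  2.53  1.67  1.42  0.96] maxstep 0.17
5 x [-15.7, -4.9, 17.0] [-0.028, -0.094, -0.07] turn 0.12 -> [ 0.47  -0.174  0.296]
5 x [-7.9, -10.1, 16.4] [-0.011, -0.089, -0.08] turn 0.12 -> [ 0.51 -0.08  0.3 ]
5 x [1.7, -11.9, 14.0] [-0.0, -0.08, -0.09] turn 0.12 -> [0.534 0.007 0.307]
5 x [11.3, -9.5, 9.3] [0.003, -0.071, -0.095] turn 0.119 -> [0.551 0.09  0.323]
5 x [18.4, -4.0, 2.4] [0.001, -0.063, -0.097] turn 0.116 -> [0.565 0.178 0.353]
5 x [21.8, 3.3, -6.1] [-0.004, -0.058, -0.094] turn 0.111 -> [0.569 0.28  0.4  ]
```

```bash

python3 -m inch '[{"grip":1,"slide":[0,-40,0],"dr":[0,0,0]},{"grip":1,"slide":[0,-40,0],"dr":[0,0,0]},{"grip":1,"slide":[0,-40,0],"dr":[0,0,0]},{"grip":1,"slide":[-15.7,-4.9,17],"dr":[-0.028,-0.094,-0.07]},{"grip":1,"slide":[-15.7,-4.9,17],"dr":[-0.028,-0.094,-0.07]},{"grip":1,"slide":[-15.7,-4.9,17],"dr":[-0.028,-0.094,-0.07]},{"grip":1,"slide":[-15.7,-4.9,17],"dr":[-0.028,-0.094,-0.07]},{"grip":1,"slide":[-15.7,-4.9,17],"dr":[-0.028,-0.094,-0.07]},{"grip":1,"slide":[-7.9,-10.1,16.4],"dr":[-0.011,-0.089,-0.08]},{"grip":1,"slide":[-7.9,-10.1,16.4],"dr":[-0.011,-0.089,-0.08]},{"grip":1,"slide":[-7.9,-10.1,16.4],"dr":[-0.011,-0.089,-0.08]},{"grip":1,"slide":[-7.9,-10.1,16.4],"dr":[-0.011,-0.089,-0.08]},{"grip":1,"slide":[-7.9,-10.1,16.4],"dr":[-0.011,-0.089,-0.08]}]'
python3 -m inch '[{"grip":1,"slide":[1.7,-11.9,14],"dr":[0,-0.08,-0.09]},{"grip":1,"slide":[1.7,-11.9,14],"dr":[0,-0.08,-0.09]},{"grip":1,"slide":[1.7,-11.9,14],"dr":[0,-0.08,-0.09]},{"grip":1,"slide":[1.7,-11.9,14],"dr":[0,-0.08,-0.09]},{"grip":1,"slide":[1.7,-11.9,14],"dr":[0,-0.08,-0.09]},{"grip":1,"slide":[11.3,-9.5,9.3],"dr":[0.003,-0.071,-0.095]},{"grip":1,"slide":[11.3,-9.5,9.3],"dr":[0.003,-0.071,-0.095]},{"grip":1,"slide":[11.3,-9.5,9.3],"dr":[0.003,-0.071,-0.095]},{"grip":1,"slide":[11.3,-9.5,9.3],"dr":[0.003,-0.071,-0.095]},{"grip":1,"slide":[11.3,-9.5,9.3],"dr":[0.003,-0.071,-0.095]}]'
python3 -m inch '[{"grip":1,"slide":[18.4,-4,2.4],"dr":[0.001,-0.063,-0.097]},{"grip":1,"slide":[18.4,-4,2.4],"dr":[0.001,-0.063,-0.097]},{"grip":1,"slide":[18.4,-4,2.4],"dr":[0.001,-0.063,-0.097]},{"grip":1,"slide":[18.4,-4,2.4],"dr":[0.001,-0.063,-0.097]},{"grip":1,"slide":[18.4,-4,2.4],"dr":[0.001,-0.063,-0.097]},{"grip":1,"slide":[21.8,3.3,-6.1],"dr":[-0.004,-0.058,-0.094]},{"grip":1,"slide":[21.8,3.3,-6.1],"dr":[-0.004,-0.058,-0.094]},{"grip":1,"slide":[21.8,3.3,-6.1],"dr":[-0.004,-0.058,-0.094]},{"grip":1,"slide":[21.8,3.3,-6.1],"dr":[-0.004,-0.058,-0.094]},{"grip":1,"slide":[21.8,3.3,-6.1],"dr":[-0.004,-0.058,-0.094]},{"grip":1,"slide":[0,0,0],"dr":[0,0,0]},{"grip":1,"slide":[0,0,0],"dr":[0,0,0]}]'
python3 - <<'E'
from h import *
f,K,M=cam("wrist");im=crop(f["image"],0,0,512,384,1.5);np.save("wk.npy",np.r_[K.ravel(),M.ravel()])
for k in(1,2,3):
    o,A=peg(k)
    for P,c in((o,(0,0,255)),(o+.028*A[:,2],(0,255,0))):
        u=proj(K,M,P)[0]*1.5;cv2.circle(im,(int(u[0]),int(u[1])),3,c,1);print(k,u.round(1))
o,A=peg(2);u=proj(K,M,[o+A@[x,y,0] for x,y in((-.01,.165),(-.01,-.165),(.095,-.165),(.095,.165))])*1.5
cv2.polylines(im,[u.round().astype(np.int32)],True,(255,0,0),1)
cv2.imwrite("pics/r1.png",im);print(cur()[1].round(2))
E
```

```text
clock: 15.35
tcp_pos: [0.5103, -0.0799, 0.2989]
tcp_rot: [-0.416, 0.846, -0.071, 0.326]
force: [0.6, 0.5, -1.9]
gripper_width: 0.093
grasp_force: 59.3
clock: 16.35
tcp_pos: [0.5509, 0.0901, 0.3217]
tcp_rot: [-0.24, 0.841, 0.462, 0.149]
force: [-0.1, -0.3, -2.0]
gripper_width: 0.099
grasp_force: 59.4
clock: 17.55
tcp_pos: [0.5685, 0.2801, 0.3991]
tcp_rot: [-0.001, 0.545, 0.838, -0.001]
force: [1.0, -0.4, -2.6]
gripper_width: 0.094
grasp_force: 59.5
1 [296.8  78.2]
1 [329.6  77. ]
2 [304.3 228.7]
2 [334.3 232.8]
3 [310.6 354.8]
3 [338.3 362.6]
[ 0.28  0.13  1.41  0.    1.61 -0.14]
```

View pics/r1.png

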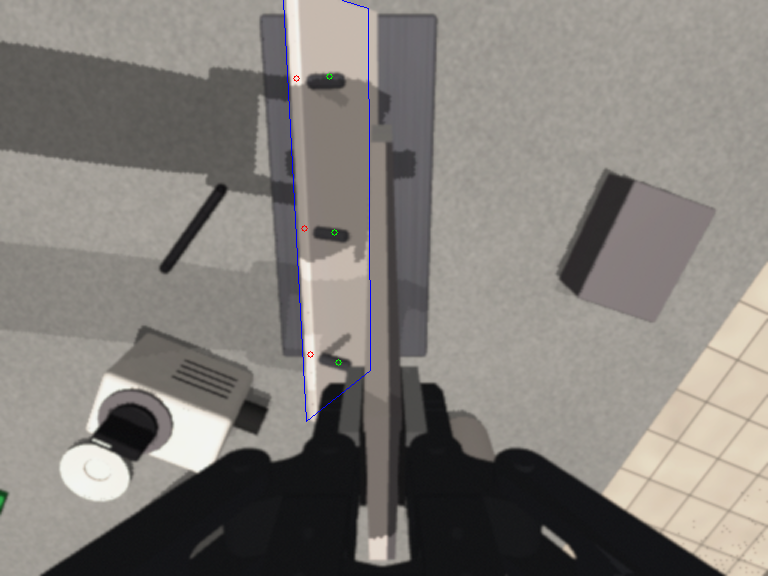

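The pegs show at (309–342, 80), (316–346, 235) and (321–349, 361), about 11 px to the right of my estimate. I'll refit the rack and check how the plate sits in the jaws.

```bash
cat >> h.py <<'E'
yawG=-.441;AG=rz(yawG)@np.diag([1.,-1,-1]);oG=np.array([.3904,-.2410,.1445])+.075*AG[:,0]
def inhand(tcp,Rt): "plate (centre, axes) in tool frame"; return Rt.T@(oG-tcp),Rt.T@AG
E
python3 - <<'E'
from h import *
w=np.load("wk.npy");K=w[:9].reshape(3,3);M=w[9:].reshape(4,4)
obs={(1,0):(309.5,80),(1,1):(341.5,81.5),(2,0):(316.5,232.5),(2,1):(346,237),(3,0):(321.5,357.5),(3,1):(349,366)}
def r(q): 
    o=[]
    for (k,t),u in obs.items():
        p,A=peg(k,q);o+=list(proj(K,M,p+t*.028*A[:,2])[0]-np.array(u)/1.5)
    return o
b=least_squares(r,RACK);print(b.x.round(4),np.array(r(b.x)).reshape(-1,2).round(1).tolist())
# in-hand check
tcp=np.array([.3989,-.2669,.144]);q=[-.496,.493,-.505,.505];po,pa=inhand(tcp,Rq(q));print("plate in tool",po.round(4),pa.round(3).tolist())
c,_=cur();o=c[0]+c[1]@po;A=c[1]@pa
for x in(.075,-.075):
  for y in(.045,-.045):
    print(x,y,"back",(proj(K,M,o+A@[x,y,-.0045])[0]*1.5).round(0),"front",(proj(K,M,o+A@[x,y,.0045])[0]*1.5).round(0))
E
```

```text
[0.5232 0.2572 0.4174] [[-0.2, 1.4], [0.5, -0.4], [-0.5, -0.4], [0.1, -0.6], [-0.1, 0.0], [0.2, -0.4]]
plate in tool [ 0.0049 -0.0003  0.0594] [[0.408, 0.913, 0.003], [0.001, -0.004, 1.0], [0.913, -0.408, -0.003]]
0.075 0.045 back [369. 133.] front [389. 133.]
0.075 -0.045 back [373. 280.] front [388. 280.]
-0.075 0.045 back [357. 424.] front [394. 424.]
-0.075 -0.045 back [366. 562.] front [391. 562.]
```

```bash
sed -i 's/^STAND=.*/STAND=[.529,-.3159,-.4361];RACK=[.5232,.2572,.4174]/' h.py; cat >> h.py <<'E'
def hang(k,po,pa,dx=0,dy=0,dz=0):
    "tool pose so that the plate's hole sits at peg k offset (dx,dy,dz), straight"
    p,B=peg(k);Rt=B@pa.T;return p+B@[.025+dx,dy,.0045+dz]-Rt@po,Rt
E
python3 - <<'E'
from h import *
po=np.array([.0049-.0015,-.0003,.0594]);pa=inhand(np.array([.3989,-.2669,.144]),Rq([-.496,.493,-.505,.505]))[1]
np.save("inhandR.npy",np.c_[po,pa])
c,j=cur()
for k in(3,):
    Hh=hang(k,po,pa,dz=.06);H0=hang(k,po,pa,dz=.0015)
    jh=ik(*Hh,seeds=[[.27,.01,1.99,-.59,.65,.35]])[0];j0=ik(*H0,seeds=[jh])[0];print(jh.round(3),j0.round(3))
    o,B=peg(2);cor=np.array([(x,y,z) for x in(-.075,0,.075) for y in(-.045,.045) for z in(-.0045,.0045)])
    for u in np.linspace(0,1,7):
        q=fk(j+(jh-j)*u);P=q[0]+(q[1]@(po[:,None]+pa@cor.T)).T;Q=(P-o)@B
        print(u.round(2),"peg frame z min",Q[:,2].min().round(3),"x",Q[:,0].min().round(3),Q[:,0].max().round(3),"y",Q[:,1].min().round(3),Q[:,1].max().round(3),"zw",P[:,2].min().round(3))
    jseg(j,jh,4,4,start=c)
    print("insert",plan(Hh,H0))
E
```

```text
[ 0.267  0.029  1.971 -0.583  0.655  0.348] [ 0.251 -0.051  2.11  -0.62   0.597  0.384]
0.0 peg frame z min 0.094 x -0.221 -0.066 y -0.067 0.077 zw 0.253
0.17 peg frame z min 0.086 x -0.182 -0.026 y -0.093 0.04 zw 0.213
0.33 peg frame z min 0.079 x -0.148 0.008 y -0.116 0.004 zw 0.18
0.5 peg frame z min 0.073 x -0.118 0.036 y -0.134 -0.026 zw 0.152
0.67 peg frame z min 0.069 x -0.093 0.06 y -0.147 -0.049 zw 0.129
0.83 peg frame z min 0.065 x -0.07 0.081 y -0.153 -0.061 zw 0.108
1.0 peg frame z min 0.06 x -0.05 0.1 y -0.152 -0.062 zw 0.088
4 x [-8.4, 1.1, 15.5] [-0.028, -0.038, 0.026] turn 0.054 -> [0.589 0.247 0.339]
4 x [-5.1, -1.4, 13.9] [-0.032, -0.032, 0.013] turn 0.047 -> [0.601 0.219 0.288]
4 x [-1.3, -4.0, 11.2] [-0.036, -0.02, 0.003] turn 0.041 -> [0.604 0.201 0.244]
4 x [2.5, -6.5, 7.7] [-0.037, -0.005, -0.005] turn 0.038 -> [0.595 0.195 0.204]
insert (array([ -0.2, -58.5,   0.2]), array([-0.,  0., -0.]))
```

Path stays clear; move to the hover.

```bash

python3 -m inch '[{"grip":1,"slide":[-8.4,1.1,15.5],"dr":[-0.028,-0.038,0.026]},{"grip":1,"slide":[-8.4,1.1,15.5],"dr":[-0.028,-0.038,0.026]},{"grip":1,"slide":[-8.4,1.1,15.5],"dr":[-0.028,-0.038,0.026]},{"grip":1,"slide":[-8.4,1.1,15.5],"dr":[-0.028,-0.038,0.026]},{"grip":1,"slide":[-5.1,-1.4,13.9],"dr":[-0.032,-0.032,0.013]},{"grip":1,"slide":[-5.1,-1.4,13.9],"dr":[-0.032,-0.032,0.013]},{"grip":1,"slide":[-5.1,-1.4,13.9],"dr":[-0.032,-0.032,0.013]},{"grip":1,"slide":[-5.1,-1.4,13.9],"dr":[-0.032,-0.032,0.013]},{"grip":1,"slide":[-1.3,-4,11.2],"dr":[-0.036,-0.02,0.003]},{"grip":1,"slide":[-1.3,-4,11.2],"dr":[-0.036,-0.02,0.003]},{"grip":1,"slide":[-1.3,-4,11.2],"dr":[-0.036,-0.02,0.003]},{"grip":1,"slide":[-1.3,-4,11.2],"dr":[-0.036,-0.02,0.003]},{"grip":1,"slide":[2.5,-6.5,7.7],"dr":[-0.037,-0.005,-0.005]},{"grip":1,"slide":[2.5,-6.5,7.7],"dr":[-0.037,-0.005,-0.005]},{"grip":1,"slide":[2.5,-6.5,7.7],"dr":[-0.037,-0.005,-0.005]},{"grip":1,"slide":[2.5,-6.5,7.7],"dr":[-0.037,-0.005,-0.005]},{"grip":1,"slide":[0,0,0],"dr":[0,0,0]},{"grip":1,"slide":[0,0,0],"dr":[0,0,0]}]'
python3 - <<'E'
from h import *
m=np.load("inhandR.npy");po,pa=m[:,0],m[:,1:];c,j=cur()
print(plan(c,hang(3,po,pa,dz=.045)),plan(c,hang(3,po,pa,dz=.06)))
f,K,M=cam("scene");g,K2,M2=cam("side")
a=crop(f["image"],230,200,390,340,2.4);b=crop(g["image"],200,90,330,230,2.4)
p,B=peg(3)
for nm,KK,MM in(("scene",K,M),("side",K2,M2)):
    print(nm,"hole pred",proj(KK,MM,c[0]+c[1]@(po+pa@[-.025,0,.0045])).round(1),"pegtip",proj(KK,MM,p+.028*B[:,2]).round(1),[(round(d["score"],2),d["location"]) for d in tip_of("plate_a_hole",nm)])
cv2.imwrite("pics/h1.png",np.hstack([a,b]))
E
```

```text
clock: 19.4
tcp_pos: [0.596, 0.1948, 0.205]
tcp_rot: [0.306, 0.562, 0.761, 0.102]
force: [-0.1, -0.7, -1.2]
gripper_width: 0.094
grasp_force: 59.9
(array([  0.8, -15.7,   0.4]), array([ 0.0012,  0.0005, -0.0016])) (array([ 0.9, -0.7,  0.4]), array([ 0.0012,  0.0005, -0.0016]))
scene hole pred [[275.5 256.3]] pegtip [[279.9 250.8]] [(0.8, [256.8, 274.6]), (0.62, [121.7, 209.4]), (0.57, [149.6, 269.0]), (0.55, [261.3, 273.9])]
side hole pred [[271.6 129.8]] pegtip [[264.2 136.6]] [(0.97, [343.7, 224.7]), (0.79, [260.8, 184.8]), (0.69, [127.2, 267.9]), (0.24, [133.1, 272.2])]
```

View pics/h1.png

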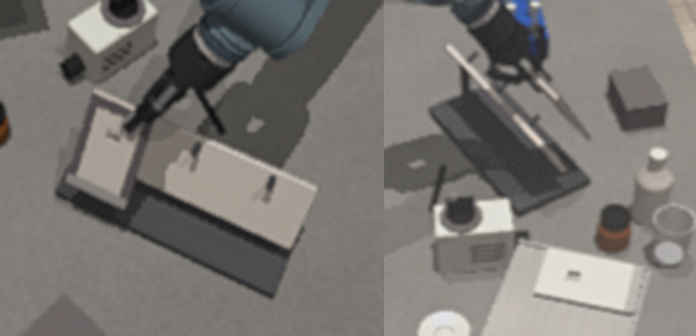

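The plate hovers squarely in front of peg 3, hole at about (115, 135) in the left crop. I'll insert it gradually and watch the force.

```bash

python3 -m inch '[{"grip":1,"slide":[0.8,-8,0.4],"dr":[0.001,0,-0.002]},{"grip":1,"slide":[0,-10,0],"dr":[0,0,0]},{"grip":1,"slide":[0,-10,0],"dr":[0,0,0]},{"grip":1,"slide":[0,-6,0],"dr":[0,0,0]},{"grip":1,"slide":[0,-5,0],"dr":[0,0,0]},{"grip":1,"slide":[0,-5,0],"dr":[0,0,0]},{"grip":1,"slide":[0,0,0],"dr":[0,0,0]}]'
python3 - <<'E'
from h import *
m=np.load("inhandR.npy");po,pa=m[:,0],m[:,1:];c,j=cur()
print(plan(c,hang(3,po,pa,dz=.0015)),get_state()["force"])
E
```

```text
clock: 20.3
tcp_pos: [0.5608, 0.1807, 0.1825]
tcp_rot: [0.307, 0.561, 0.762, 0.102]
force: [-0.1, -1.8, -2.8]
gripper_width: 0.099
grasp_force: 59.6
(array([ -0.6, -15.2,   0.5]), array([0.0017, 0.0004, 0.0017])) [-0.05939686 -1.83299744 -2.81654401]
```

```bash

python3 -m inch '[{"grip":1,"slide":[-0.3,-5,0],"dr":[0,0,0]},{"grip":1,"slide":[0,-5,0],"dr":[0,0,0]},{"grip":1,"slide":[0,-4,0],"dr":[0,0,0]},{"grip":1,"slide":[0,0,0],"dr":[0,0,0]}]'
python3 - <<'E'
from h import *
m=np.load("inhandR.npy");po,pa=m[:,0],m[:,1:];c,j=cur()
print(plan(c,hang(3,po,pa,dz=.0)),get_state()["force"])
E
```

```text
clock: 20.7
tcp_pos: [0.5497, 0.1758, 0.1754]
tcp_rot: [0.306, 0.561, 0.762, 0.102]
force: [-0.3, 0.5, -1.9]
gripper_width: 0.094
grasp_force: 59.7
(array([-0.6, -2.6,  0.4]), array([0.0017, 0.    , 0.002 ])) [-0.25760334  0.50277274 -1.85512074]
```

```bash

python3 -m inch '[{"grip":1,"slide":[0,-2,0],"dr":[0,0,0]},{"grip":1,"slide":[0.8,0,1.8],"dr":[0,0,0]},{"grip":1,"slide":[0.8,0,1.8],"dr":[0,0,0]},{"grip":1,"slide":[0,0,0],"dr":[0,0,0]}]'
```

```text
clock: 21.1
tcp_pos: [0.5507, 0.1762, 0.1714]
tcp_rot: [0.307, 0.561, 0.762, 0.102]
force: [-0.1, -1.2, -1.6]
gripper_width: 0.096
grasp_force: 59.8
```

```bash

python3 -m inch '[{"grip":0.6,"slide":[0,0,0],"dr":[0,0,0]},{"grip":0.5,"slide":[0,0,0],"dr":[0,0,0]},{"grip":0.3,"slide":[0,0,0],"dr":[0,0,0]},{"grip":0.3,"slide":[0,0,0],"dr":[0,0,0]},{"grip":0.3,"slide":[0,0,0],"dr":[0,0,0]}]'
python3 - <<'E'
from h import *
f,K,M=cam("scene");g,K2,M2=cam("side")
p,B=peg(3)
for nm,KK,MM in(("scene",K,M),("side",K2,M2)):
    print(nm,"hung hole pred",proj(KK,MM,p+B@[.005,0,.003]).round(1),[(round(d["score"],2),d["location"]) for d in tip_of("plate_a_hole",nm)])
cv2.imwrite("pics/h2.png",crop(f["image"],240,210,370,330,4))
E
```

```text
clock: 21.6
tcp_pos: [0.5508, 0.1761, 0.1719]
tcp_rot: [0.307, 0.561, 0.762, 0.103]
force: [1.0, 0.4, -0.3]
gripper_width: 0.35
grasp_force: 0.0
scene hung hole pred [[282.  248.7]] [(0.83, [153.2, 270.3]), (0.75, [249.4, 285.6]), (0.51, [122.1, 208.6])]
side hung hole pred [[260.3 141.3]] [(0.91, [342.7, 223.8]), (0.7, [260.6, 187.7]), (0.46, [138.8, 257.4])]
```

View pics/h2.png

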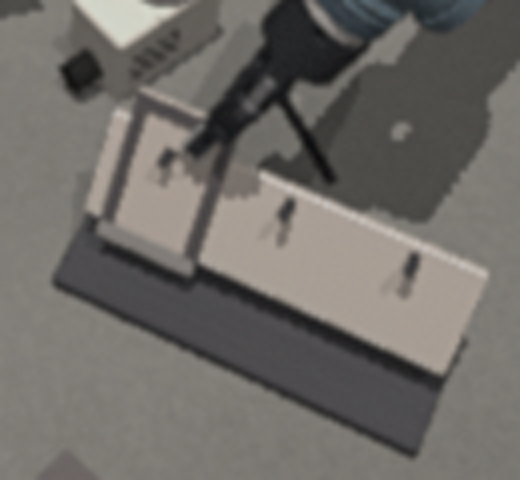

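Plate one hangs on peg 3 with the peg through its hole (165, 165) and the rim outward. I'll withdraw and head for the second plate.

```bash

python3 -m inch '[{"grip":0.1,"slide":[0,0,-10],"dr":[0,0,0]},{"grip":0.1,"slide":[0,0,-20],"dr":[0,0,0]},{"grip":0.1,"slide":[0,0,-30],"dr":[0,0,0]},{"grip":0.5,"slide":[0,0,-40],"dr":[0,0,0]},{"grip":1,"slide":[0,0,-40],"dr":[0,0,0]},{"grip":1,"slide":[0,0,0],"dr":[0,0,0]}]'
python3 - <<'E'
from h import *
c,j=cur();yaw=-.47
P=(np.array([.560,-.215,.26]),axes([0,0,-1],rz(yaw)@[0,-1,0]));
js=ik(*P);print(j.round(2),[x.round(2) for x in js])
jt=min(js,key=lambda x:np.abs(x-j).max())
jseg(j,jt,3,6,start=c)
E
```

```text
clock: 22.4
tcp_pos: [0.4692, 0.2043, 0.289]
tcp_rot: [0.309, 0.56, 0.761, 0.107]
force: [0.2, 0.1, 0.8]
gripper_width: 0.001
grasp_force: 0.0
[ 0.37 -0.36  2.15 -0.53  0.88  0.31] [array([-0.56,  0.11,  1.67,  0.  ,  1.35,  1.49])]
6 x [-20.0, 8.0, 12.1] [0.046, -0.018, 0.125] turn 0.134 -> [0.533 0.075 0.28 ]
6 x [-12.3, 19.3, 9.3] [0.036, -0.022, 0.127] turn 0.134 -> [ 0.563 -0.066  0.269]
6 x [0.2, 25.1, 4.8] [0.032, -0.024, 0.124] turn 0.13 -> [ 0.56  -0.215  0.26 ]
```

```bash

python3 -m inch '[{"grip":1,"slide":[-20,8,12.1],"dr":[0.046,-0.018,0.125]},{"grip":1,"slide":[-20,8,12.1],"dr":[0.046,-0.018,0.125]},{"grip":1,"slide":[-20,8,12.1],"dr":[0.046,-0.018,0.125]},{"grip":1,"slide":[-20,8,12.1],"dr":[0.046,-0.018,0.125]},{"grip":1,"slide":[-20,8,12.1],"dr":[0.046,-0.018,0.125]},{"grip":1,"slide":[-20,8,12.1],"dr":[0.046,-0.018,0.125]},{"grip":1,"slide":[-12.3,19.3,9.3],"dr":[0.036,-0.022,0.127]},{"grip":1,"slide":[-12.3,19.3,9.3],"dr":[0.036,-0.022,0.127]},{"grip":1,"slide":[-12.3,19.3,9.3],"dr":[0.036,-0.022,0.127]},{"grip":1,"slide":[-12.3,19.3,9.3],"dr":[0.036,-0.022,0.127]},{"grip":1,"slide":[-12.3,19.3,9.3],"dr":[0.036,-0.022,0.127]},{"grip":1,"slide":[-12.3,19.3,9.3],"dr":[0.036,-0.022,0.127]},{"grip":1,"slide":[0.2,25.1,4.8],"dr":[0.032,-0.024,0.124]},{"grip":1,"slide":[0.2,25.1,4.8],"dr":[0.032,-0.024,0.124]},{"grip":1,"slide":[0.2,25.1,4.8],"dr":[0.032,-0.024,0.124]},{"grip":1,"slide":[0.2,25.1,4.8],"dr":[0.032,-0.024,0.124]},{"grip":1,"slide":[0.2,25.1,4.8],"dr":[0.032,-0.024,0.124]},{"grip":1,"slide":[0.2,25.1,4.8],"dr":[0.032,-0.024,0.124]},{"grip":1,"slide":[0,0,0],"dr":[0,0,0]},{"grip":1,"slide":[0,0,0],"dr":[0,0,0]}]'
python3 - <<'E'
from h import *
f,K,M=cam("wrist");im=f["image"].copy();np.save("wk2.npy",np.r_[K.ravel(),M.ravel()])
A=rz(-.4845);uv=proj(K,M,[np.array([.5847,-.2203,0])+A@np.array(p) for p in[(-.075,.045,.149),(-.075,-.045,.149),(.075,-.045,.149),(.075,.045,.149)]])
cv2.polylines(im,[uv.round().astype(np.int32)],True,(0,0,255),1)
c,j=cur();print(j.round(2),c[1].round(3).tolist())
cv2.imwrite("pics/w5.png",im)
E
```

```text
clock: 24.4
tcp_pos: [0.5583, -0.2177, 0.2537]
tcp_rot: [0.003, 0.972, -0.234, -0.006]
force: [0.1, 0.9, 0.1]
gripper_width: -0.002
grasp_force: 0.0
[-0.56  0.12  1.67 -0.01  1.35  1.49] [[0.891, -0.453, -0.012], [-0.453, -0.891, -0.004], [-0.009, 0.009, -1.0]]
```

View pics/w5.png

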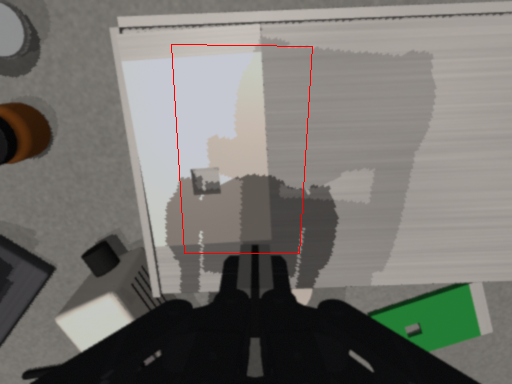

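The second plate has been knocked left. It now spans roughly cols 118–268 and rows 28–244, against the left lip. I'll measure it again.

```bash
python3 - <<'E'
from h import *
w=np.load("wk2.npy");K=w[:9].reshape(3,3);M=w[9:].reshape(4,4)
Rs=rz(STAND[2])
for n,uv in dict(bl=(117,33),br=(260,26),tr=(271,243),tl=(153,246),hole=(206,181)).items():
    p=onz(K,M,uv,.149);print(n,p.round(4),(Rs.T@(p-[STAND[0],STAND[1],0])).round(4))
f,K,M=cam("scene")
cv2.imwrite("pics/c.png",crop(f["image"],165,115,265,220,5))
E
```

```text
bl [ 0.6927 -0.1887  0.149 ] [0.0947 0.1844 0.149 ]
br [ 0.6555 -0.2704  0.149 ] [0.0955 0.0947 0.149 ]
tr [ 0.5158 -0.2095  0.149 ] [-0.057   0.0909  0.149 ]
tl [ 0.5554 -0.1271  0.149 ] [-0.0558  0.1823  0.149 ]
hole [ 0.5826 -0.1898  0.149 ] [-0.0047  0.1369  0.149 ]
```

View pics/c.png

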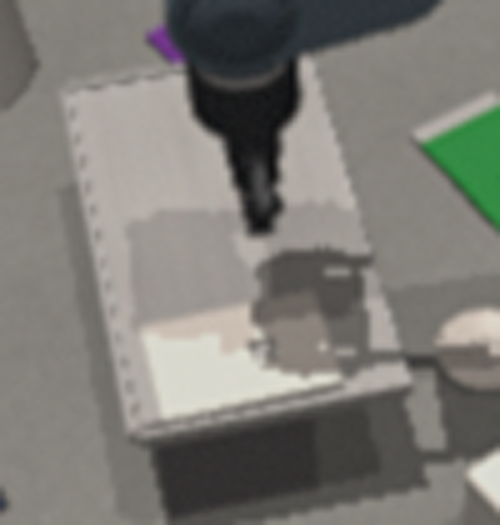

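```bash
python3 - <<'E'
from h import *
Rs=rz(STAND[2])
for y in(.137,.11,.08,.05,.01):
 for th in(1.0,1.15,1.3):
  for yaw in(-.42,):
   A=rz(yaw)@np.diag([1.,-1,-1]);top=np.array([STAND[0],STAND[1],.1445])+Rs@[-.1575,y,0];o=top+.075*A[:,0]
   for side in(-1,1):
    z=A@[np.sin(th),side*np.cos(th),0]
    r=ik(o+A@[-.056,-side*.02,0],axes(z,A[:,2]),n=14);r2=ik(o+A@[-.056,-side*.02,0]-.05*z,axes(z,A[:,2]),n=14)
    if r:print(y,th,side,[s.round(2) for s in r],[s.round(2) for s in r2])
E
```

```text
0.137 1.0 -1 [array([-1.13,  0.18,  2.52,  1.83,  1.45,  0.43])] []
0.137 1.15 1 [array([-0.15,  0.23,  2.44,  3.89,  1.22, -0.31])] [array([-0.03,  0.2 ,  2.49,  4.  ,  1.26, -0.34])]
0.137 1.3 1 [array([-0.26,  0.18,  2.51,  3.61,  1.17, -0.2 ])] []
0.11 1.0 -1 [array([-1.21,  0.2 ,  2.49,  1.76,  1.48,  0.44])] []
0.11 1.0 1 [array([-0.15,  0.26,  2.4 ,  4.04,  1.26, -0.37])] []
0.11 1.15 1 [array([-0.24,  0.21,  2.48,  3.79,  1.2 , -0.27])] [array([-0.13,  0.16,  2.54,  3.9 ,  1.24, -0.3 ])]
0.08 1.0 -1 [array([-1.28,  0.22,  2.47,  1.7 ,  1.51,  0.46])] [array([-1.47,  0.18,  2.52,  1.53,  1.59,  0.44])]
0.08 1.0 1 [array([-0.25,  0.23,  2.44,  3.94,  1.23, -0.33])] [array([-0.12,  0.2 ,  2.49,  4.06,  1.28, -0.36])]
0.08 1.15 -1 [array([-1.25,  0.17,  2.54,  1.86,  1.44,  0.42])] []
0.08 1.15 1 [array([-0.36,  0.18,  2.52,  3.67,  1.18, -0.22])] []
0.05 1.0 -1 [array([-1.35,  0.24,  2.43,  1.64,  1.54,  0.47])] [array([-1.52,  0.21,  2.47,  1.48,  1.61,  0.46])]
0.05 1.0 1 [array([-0.35,  0.21,  2.48,  3.83,  1.21, -0.28])] [array([-0.23,  0.17,  2.53,  3.95,  1.26, -0.31])]
0.05 1.15 -1 [array([-1.33,  0.19,  2.51,  1.79,  1.47,  0.44])] []
0.01 1.0 -1 [array([-1.42,  0.27,  2.38,  1.57,  1.57,  0.49])] [array([-1.58,  0.25,  2.41,  1.43,  1.64,  0.47])]
0.01 1.0 1 [array([-0.5 ,  0.18,  2.52,  3.68,  1.18, -0.22])] []
0.01 1.15 -1 [array([-1.41,  0.22,  2.46,  1.71,  1.5 ,  0.46])] [array([-1.59,  0.19,  2.51,  1.55,  1.58,  0.45])]
0.01 1.3 -1 [array([-1.38,  0.17,  2.53,  1.88,  1.43,  0.42])] []
```

```bash
python3 - <<'E'
from h import *
c,j=cur();Rs=rz(STAND[2]);P=np.array([STAND[0],STAND[1],0])+Rs@[.04,.1375,0]
T=(P+[0,0,.170],axes([0,0,-1],Rs@[0,-1,0]));print(P,plan(c,T),rows(c,T,4))
E
```

```text
[ 0.6233373  -0.20816549  0.        ] (array([ 54.5, -37.5,  83.4]), array([ 0.0086,  0.0089, -0.0337])) (array([13.7, -9.1, 20.9]), array([ 0.002,  0.002, -0.008]))
```

```bash

python3 -m inch '[{"grip":1,"slide":[13.7,-9.1,20.9],"dr":[0.002,0.002,-0.008]},{"grip":1,"slide":[13.7,-9.1,20.9],"dr":[0.002,0.002,-0.008]},{"grip":1,"slide":[13.7,-9.1,20.9],"dr":[0.002,0.002,-0.008]},{"grip":1,"slide":[13.7,-9.1,20.9],"dr":[0.002,0.002,-0.008]},{"grip":1,"slide":[0,0,8],"dr":[0,0,0]},{"grip":1,"slide":[0,0,2],"dr":[0,0,0]},{"grip":1,"slide":[0,0,2],"dr":[0,0,0]},{"grip":1,"slide":[0,0,2],"dr":[0,0,0]},{"grip":1,"slide":[0,0,2],"dr":[0,0,0]},{"grip":1,"slide":[0,0,0],"dr":[0,0,0]},{"grip":1,"slide":[0,0,0],"dr":[0,0,0]}]'
python3 -m inch '[{"grip":1,"slide":[0,4,0],"dr":[0,0,0]},{"grip":1,"slide":[0,6,0],"dr":[0,0,0]},{"grip":1,"slide":[0,6,0],"dr":[0,0,0]},{"grip":1,"slide":[0,6,0],"dr":[0,0,0]}]'
python3 - <<'E'
from h import *
f,K,M=cam("wrist");
for d in cut_out("plate_a_mid","wrist")[:2]: print(d["score"],d["rect"])
E
```

```text
clock: 25.6
tcp_pos: [0.6236, -0.2081, 0.16]
tcp_rot: [-0.0, 0.976, -0.217, -0.0]
force: [-9.9, 7.8, 20.8]
gripper_width: -0.001
grasp_force: 10.8
clock: 26.0
tcp_pos: [0.6173, -0.2281, 0.16]
tcp_rot: [-0.001, 0.976, -0.217, 0.005]
force: [4.3, 7.6, 13.5]
gripper_width: 0.006
grasp_force: 6.7
```

```bash

python3 -m inch '[{"grip":1,"slide":[0,2,2],"dr":[0,0,0]},{"grip":1,"slide":[0,6,1],"dr":[0,0,0]},{"grip":1,"slide":[0,6,0],"dr":[0,0,0]},{"grip":1,"slide":[0,6,0],"dr":[0,0,0]}]'
python3 - <<'E'
from h import *
f,K,M=cam("wrist");cv2.imwrite("pics/d1.png",f["image"])
g,K2,M2=cam("scene")
a=cv2.resize(f["image"],None,fx=.75,fy=.75);b=crop(g["image"],165,115,265,220,2.74)
cv2.imwrite("pics/d2.png",np.hstack([a,b[:288]]))
E
```

```text
clock: 26.5
tcp_pos: [0.6109, -0.246, 0.16]
tcp_rot: [-0.001, 0.976, -0.217, 0.007]
force: [6.0, 12.5, 21.1]
gripper_width: 0.001
grasp_force: 10.6
```

View pics/d2.png

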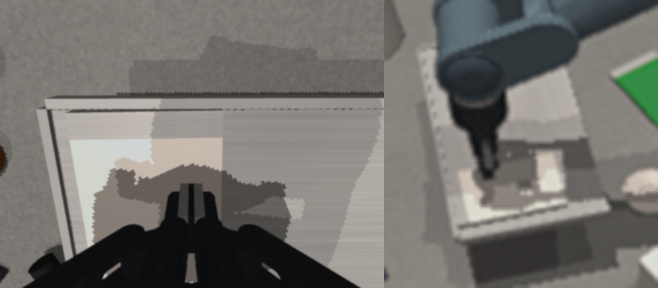

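Left half (wrist): the plate at cols 68–223 is about 8 mm off the left lip, so it follows after an initial slip. Right half (scene): it is still on the stand. That was my 15th picture and the limit was 14, so I'll view no more and work only from numbers.

```bash
cat >> h.py <<'E'
def plates(c="wrist",z=.149):
    f,K,M=cam(c)
    Rs=rz(STAND[2]);o=np.array([STAND[0],STAND[1],0])
    for d in cut_out("plate_a_mid",c)[:4]:
        q=max(cv2.findContours(d["pixels"].astype(np.uint8),0,1)[0],key=cv2.contourArea)
        w=np.array([(Rs.T@(onz(K,M,p[0],z)-o))[:2] for p in q],np.float32)
        (cx,cy),wh,a=cv2.minAreaRect(w);print("plate",round(d["score"],2),"rect",np.round(d["rect"]),"stand-frame c",round(cx,4),round(cy,4),"size",np.round(wh,3),"ang",round(a,1),"x",w[:,0].min().round(3),w[:,0].max().round(3),"y",w[:,1].min().round(3),w[:,1].max().round(3))
    for d in tip_of("plate_a_hole",c)[:4]:
        print("hole",round(d["score"],2),d["location"],(Rs.T@(onz(K,M,d["location"][::-1],.146)-o)).round(4))
def line(im,p0,p1,n=40):
    g=cv2.cvtColor(im,cv2.COLOR_BGR2GRAY);return [int(g[int(round(p0[1]+(p1[1]-p0[1])*t)),int(round(p0[0]+(p1[0]-p0[0])*t))]) for t in np.linspace(0,1,n)]
E
python3 -m inch '[{"grip":1,"slide":[0,6,0],"dr":[0,0,0]},{"grip":1,"slide":[0,6,0],"dr":[0,0,0]},{"grip":1,"slide":[0,6,0],"dr":[0,0,0]},{"grip":1,"slide":[0,6,0],"dr":[0,0,0]}]'
python3 - <<'E'
from h import *
plates("wrist");plates("scene");plates("side")
p,B=peg(3)
E
```

```text
clock: 27.0
tcp_pos: [0.6006, -0.2678, 0.1597]
tcp_rot: [-0.001, 0.976, -0.217, 0.007]
force: [7.1, 12.4, 19.1]
gripper_width: 0.0
grasp_force: 9.0
plate 0.9 rect [246. 134. 283. 162.] stand-frame c -0.2253 -0.0019 size [0.08  0.137] ang 20.4 x -0.281 -0.167 y -0.079 0.07
plate 0.7 rect [265. 231. 298. 280.] stand-frame c -0.1545 0.4742 size [0.152 0.09 ] ang 59.2 x -0.222 -0.085 y 0.39 0.556
hole 0.92 [251.0, 282.5] [-0.1617  0.4613  0.146 ]
hole 0.74 [153.3, 267.6] [-0.2301  0.0276  0.146 ]
plate 0.77 rect [208. 312. 240. 366.] stand-frame c -0.0247 -0.3724 size [0.081 0.139] ang 24.2 x -0.086 0.037 y -0.448 -0.297
plate 0.74 rect [173. 250. 201. 293.] stand-frame c -0.2099 -0.207 size [0.081 0.137] ang 20.7 x -0.269 -0.152 y -0.282 -0.131
hole 0.83 [260.9, 188.0] [-0.2213 -0.1744  0.146 ]
hole 0.72 [341.6, 224.6] [-0.0221 -0.3826  0.146 ]
```

```bash

python3 -m inch '[{"grip":1,"slide":[0,6,0],"dr":[0,0,0]},{"grip":1,"slide":[0,6,0],"dr":[0,0,0]},{"grip":1,"slide":[0,6,0],"dr":[0,0,0]},{"grip":1,"slide":[0,6,0],"dr":[0,0,0]},{"grip":1,"slide":[0,6,0],"dr":[0,0,0]},{"grip":1,"slide":[0,6,0],"dr":[0,0,0]},{"grip":1,"slide":[0,6,0],"dr":[0,0,0]},{"grip":1,"slide":[0,6,0],"dr":[0,0,0]},{"grip":1,"slide":[0,0,0],"dr":[0,0,0]},{"grip":1,"slide":[0,0,-10],"dr":[0,0,0]},{"grip":1,"slide":[15,0,-50],"dr":[0,0,0]},{"grip":1,"slide":[15,0,-50],"dr":[0,0,0]},{"grip":1,"slide":[0,0,0],"dr":[0,0,0]}]'
python3 - <<'E'
from h import *
plates("wrist");cur_=cur();Rs=rz(STAND[2]);o=np.array([STAND[0],STAND[1],0]);print((Rs.T@(cur_[0][0]-o)).round(4))
f,K,M=cam("wrist");cv2.imwrite("pics/x.png",f["image"]);np.save("wk3.npy",np.r_[K.ravel(),M.ravel()])
E
```

```text
clock: 28.75
tcp_pos: [0.6048, -0.3272, 0.2672]
tcp_rot: [0.004, 0.976, -0.218, 0.007]
force: [0.2, -0.5, 1.3]
gripper_width: 0.002
grasp_force: 0.0
plate 0.89 rect [491. 219. 512. 290.] stand-frame c 0.0146 -0.1798 size [0.065 0.019] ang 13.0 x -0.019 0.048 y -0.196 -0.177
hole 0.67 [208.1, 269.5] [0.0576 0.011  0.146 ]
[0.0686 0.0226 0.257 ]
```

```bash
cat >> h.py <<'E'
def topdown(f,K,M,z=.149,x=(-.20,.115),y=(-.12,.19),mm=1):
    Rs=rz(STAND[2]);o=np.array([STAND[0],STAND[1],0])
    xs=np.arange(x[0],x[1],mm/1000);ys=np.arange(y[1],y[0],-mm/1000)
    P=np.array([o+Rs@[a,b,z] for a in xs for b in ys]);uv=proj(K,M,P).astype(np.float32).reshape(len(xs),len(ys),2)
    return cv2.remap(f["image"],uv[...,0],uv[...,1],cv2.INTER_LINEAR,borderValue=(0,0,0)),xs,ys
def ascii(t,xs,ys,st=6):
    g=cv2.blur(t,(st,st)).astype(int)
    print("        "+" ".join(f"{int(1000*v):4d}" for v in ys[::st][::2]))
    for i in range(0,len(xs),st): print(f"{int(1000*xs[i]):5d} "+" ".join(f"{g[i,k].mean():3.0f}" [-3:] for k in range(0,len(ys),st)))
E
python3 - <<'E'
from h import *
f,K,M=cam("wrist");t,xs,ys=topdown(f,K,M,x=(-.12,.115));ascii(t[::-1],xs[::-1],ys,8)
E
```

```text
190  174  157  141  125  109   93   77   61   45   29   13   -2  -18  -34  -50  -66  -82  -98 -114
  114 123 124 126 125 125 125 127 128 116  73  53  58  59  60  59  60  58  57  59  57  58  56  55  57  56  58  57  57  56  57  57  58  58  59  56  53  75 107 106
  106 125 133 136 132 132 131 133 132 125 112 109 116 116 115 115 116 119 114 103 103 104 105 105 104 104 103 104 104 103 103 102 104 104 103 100  97 105 124 124
   98 137 133 166 153 149 150 152 154 157 160 160 163 167 169 150 169 171 164 142 141 143 143 143 143 145 144 144 143 146 145 144 143 145 145 143 143 159 165 165
   90 140 132 170 175 175 176 177 178 180 181 183 184 186 186 140 170 169 163 143 142 142 143 143 144 145 146 146 147 147 147 147 147 147 147 147 150 169 169 169
   82 140 132 170 189 190 191 192 194 196 197 198 200 201 202 143 137 107 140 161 150 113 112 121 141 145 145 146 146 146 150 150 146 145 145 144 160 167 166 166
   74 140 132 173 211 211 212 212 213 213 213 214 214 215 215 132 107  99 105 102  98  74  74  74  96 136 146 146 148 157 169 170 164 146 145 145 164 166 166 166
   66 140 132 173 211 211 212
[... 3158 characters left out ...]
  14  13  15  17  17  47 109  23  15  14  14  15  14
  -93  14  13  13  14  13  14  15  15  83  69  14  16  17  15  13  13  14  14  13  12  49  76  15  13  14  13  13  14  14  17  17  15  44 110  20  15  14  14  13
 -101  13  13  13  13  15  16  15  21  40  13  13  15  16  14  13  13  13  13  13  14  67 107  21  14  13  13  14  13  14  15  16  14  13  22  31  15  15  14  14
 -109  13  13  13  15  17  15  15  14  13  13  14  13  14  13  13  14  13  14  13  13  43  61  19  13  13  13  14  14  14  14  14  13  13  13  14  15  15  15  15
 -118   6   6   6   7   7   7   7   7   6   6   6   7   7   7   7   8   7   7   7   7   7   7   7   7   8   8   8   8   8   8   8   8   8   8   8   9   9  10  10
```

The top-down map puts the plate at y 85–170 mm, x −53 to 96 mm (stand frame). It only moved about 10 mm because the press was too light, so I'll press harder and check.

```bash

python3 -m inch '[{"grip":1,"slide":[-9,-35,0],"dr":[0,0,0]},{"grip":1,"slide":[-9,-35,0],"dr":[0,0,0]},{"grip":1,"slide":[-9,-34,20],"dr":[0,0,0]},{"grip":1,"slide":[0,0,40],"dr":[0,0,0]},{"grip":1,"slide":[0,0,40],"dr":[0,0,0]},{"grip":1,"slide":[0,0,5],"dr":[0,0,0]},{"grip":1,"slide":[0,0,2],"dr":[0,0,0]},{"grip":1,"slide":[0,0,2],"dr":[0,0,0]},{"grip":1,"slide":[0,0,2],"dr":[0,0,0]},{"grip":1,"slide":[0,0,2],"dr":[0,0,0]},{"grip":1,"slide":[0,0,0],"dr":[0,0,0]}]'
python3 -c "
from h import *
c,j=cur();print(c[1].round(3).tolist(),(rz(STAND[2]).T@(c[0]-np.array([STAND[0],STAND[1],0]))).round(4))"
```

```text
clock: 30.1
tcp_pos: [0.625, -0.2206, 0.1598]
tcp_rot: [0.002, 0.976, -0.217, 0.005]
force: [-20.1, 11.7, 62.3]
gripper_width: 0.003
grasp_force: 31.0
[[0.905, -0.424, 0.009], [-0.424, -0.905, -0.006], [0.011, 0.001, -1.0]] [0.0468 0.1269 0.1598]
```

```bash

python3 -m inch '[{"grip":1,"slide":[-2,2,0],"dr":[0,0,0]},{"grip":1,"slide":[-4,4,0],"dr":[0,0,0]},{"grip":1,"slide":[-4,4,0],"dr":[0,0,0]},{"grip":1,"slide":[-4,4,0],"dr":[0,0,0]},{"grip":1,"slide":[-4,4,0],"dr":[0,0,0]},{"grip":1,"slide":[-4,4,0],"dr":[0,0,0]}]'
python3 - <<'E'
from h import *
c,j=cur();print((rz(STAND[2]).T@(c[0]-np.array([STAND[0],STAND[1],0]))).round(4))
f,K,M=cam("wrist");t,xs,ys=topdown(f,K,M,x=(-.03,.115),y=(.02,.195));ascii(t[::-1],xs[::-1],ys,8)
E
```

```text
clock: 30.7
tcp_pos: [0.6054, -0.2316, 0.1599]
tcp_rot: [0.001, 0.976, -0.218, 0.02]
force: [23.8, 9.7, 38.8]
gripper_width: -0.001
grasp_force: 19.1
[0.0337 0.1087 0.1599]
         195  179  162  146  130  114   98   82   66   50   34
  115 115 114 113 114 114 116 116 110 101 100 101 101 101 100  99  99  97  98  98  96  96  97
  107 113 115 123 123 122 125 125 120 114 114 108 108 109 108 108 111 110 111 111 109 110 109
   99 114 127 142 160 159 162 161 160 161 160 138 137 138 139 138 137 138 140 141 142 145 145
   91 115 142 131 166 166 161 150 149 148 136 128 128 127 127 127 126 129 133 132 132 132 132
   83 114 141 130 164 163 166 169 171 163 142 143 144 143 143 142 140 138 134 133 133 133 133
   75 114 140 129 162 162 168 173 175 156 143 144 144 144 144 143 142 139 133 132 133 133 133
   67 113 140 129 163 162 182 197 198 180 174 175 175 175 174 174 174 164 136 136 136 136 136
   59 114 139 130 163 162 182 195 198 180 175 175 176 175 175 175 175 165 136 136 136 136 136
   51 111 139 130 161 161 168 174 176 175 165 142 138 152 171 174 174 164 136 136 136 137 137
   43 115 142 129 
[... 221 characters left out ...]
37  20  82  89  89  86  78 105 139 136 135
   19 113 141 126 136  91 106 119 118 104  13  44  37  18  67  89  89  92  94  97 156 145 137
   11 114 140 129 131  92  69  54 103  56  12  14  14  12  30  86  49  57  74  80 130 139 135
    3 108 137 128 112  33  12  12  12  11  11  11  12  12  11  12  12  12  21  55 119 132 132
   -4  60 128  74  19  12  12  13  11  11  11  11  12  11  11  12  13  12  13  14  65 129 134
  -12  37  29  11  12  12  14  15  12  11  11  20  31  11  11  12  14  14  13  14  14  32 104
  -20  11  11  12  14  41  15  14  11  12  11  28  42  11  12  12  14  15  30  19  15  14  15
  -28  11  12  17  67  20  14  13  11  11  11  39  56  11  11  12  12  14  13  49  19  16  14
```

It follows now. Continuing.

```bash

python3 -m inch '[{"grip":1,"slide":[-4,4,0],"dr":[0,0,0]},{"grip":1,"slide":[-4,4,0],"dr":[0,0,0]},{"grip":1,"slide":[-4,5,0],"dr":[0,0,0]},{"grip":1,"slide":[-4,5,0],"dr":[0,0,0]},{"grip":1,"slide":[-4,5,0],"dr":[0,0,0]},{"grip":1,"slide":[-4,5,0],"dr":[0,0,0]},{"grip":1,"slide":[-4,5,0],"dr":[0,0,0]},{"grip":1,"slide":[-4,5,0],"dr":[0,0,0]},{"grip":1,"slide":[-4,5,0],"dr":[0,0,0]},{"grip":1,"slide":[-4,5,0],"dr":[0,0,0]},{"grip":1,"slide":[-4,5,0],"dr":[0,0,0]},{"grip":1,"slide":[-4,5,0],"dr":[0,0,0]}]'
python3 - <<'E'
from h import *
c,j=cur();print((rz(STAND[2]).T@(c[0]-np.array([STAND[0],STAND[1],0]))).round(4))
f,K,M=cam("wrist");t,xs,ys=topdown(f,K,M,x=(-.03,.115),y=(-.04,.155));ascii(t[::-1],xs[::-1],ys,8)
E
```

```text
clock: 31.95
tcp_pos: [0.5376, -0.265, 0.1599]
tcp_rot: [0.002, 0.976, -0.219, 0.02]
force: [25.8, 12.1, 42.9]
gripper_width: -0.002
grasp_force: 21.3
[-0.0137  0.0498  0.1599]
         155  138  122  106   90   74   58   42   26   10   -5  -21  -37
  115   0   0   0   0   0   0   0   0   0   0   0   0   0   0   0   0   0   0   0   0   0   0   0   0   0
  107   0   0   0   0   0   0   0   0   0   0   0   0   0   0   0   0   0   0   0   0   0   0   0   0   0
   99   0  15  20  20  22  22  21  20  22  22  21  21  22  22  20  20  21  19  17  17  16  15  14  16  15
   91   1 120 146 146 146 147 147 147 147 146 146 145 143 143 142 141 141 142 142 143 143 144 144 144 144
   83  34 145 146 146 146 146 147 147 146 146 145 145 144 143 143 143 143 144 144 145 146 147 147 147 147
   75  96 143 143 143 143 144 144 144 145 144 144 143 143 142 142 142 143 143 144 144 145 145 145 145 144
   67 140 144 144 144 145 145 146 147 147 147 146 146 146 138 133 140 146 147 147 148 148 148 148 148 148
   59 145 145 145 145 146 146 147 147 147 146 146 146 143 126 126 127 133 139 143 148 149 149 149 149 148
  
[... 463 characters left out ...]
 188 177 165 166 166 166 165 165 164 164 133 127 126 126 126 125
   11 144 144 144 144 144 144 144 152 182 185 175 164 164 165 165 165 164 164 164 131 124 125 125 125 125
    3 144 144 144 144 144 144 144 144 141 158 165 150 135 124 128 155 163 163 163 130 124 124 124 125 126
   -4 145 146 146 146 146 146 146 119  84 100 126  87  79  63  79  86 127 163 163 129 123 123 123 123 124
  -12 144 144 144 144 144 144 114  85  84  88  84  71  41  32  42  70  85  97 109  79  83 124 124 124 124
  -20 145 145 144 144 144 144  96  88 106 102  89  48  32  31  32  48  84  84  84  70  65 116 123 123 124
  -28 146 146 146 146 146 146  91  90 111 111  95  35  34  31  34  37  84  84  84  83  82 126 123 123 123
```

```bash

python3 -m inch '[{"grip":1,"slide":[-4,3,0],"dr":[0,0,0]},{"grip":1,"slide":[-4,3,0],"dr":[0,0,0]},{"grip":1,"slide":[-4,3,0],"dr":[0,0,0]},{"grip":1,"slide":[-4,3,0],"dr":[0,0,0]},{"grip":1,"slide":[-4,3,0],"dr":[0,0,0]},{"grip":1,"slide":[-4,3,0],"dr":[0,0,0]},{"grip":1,"slide":[-4,3,0],"dr":[0,0,0]},{"grip":1,"slide":[-4,3,0],"dr":[0,0,0]},{"grip":1,"slide":[-4,3,0],"dr":[0,0,0]},{"grip":1,"slide":[-4,3,0],"dr":[0,0,0]},{"grip":1,"slide":[-4,2,0],"dr":[0,0,0]},{"grip":1,"slide":[-4,0,0],"dr":[0,0,0]},{"grip":1,"slide":[0,0,-10],"dr":[0,0,0]},{"grip":1,"slide":[40,0,-40],"dr":[0,0,0]},{"grip":1,"slide":[40,0,-30],"dr":[0,0,0]},{"grip":1,"slide":[0,0,0],"dr":[0,0,0]}]'
python3 - <<'E'
from h import *
log();plates("wrist")
c,j=cur();print((rz(STAND[2]).T@(c[0]-np.array([STAND[0],STAND[1],0]))).round(4))
f,K,M=cam("wrist");t,xs,ys=topdown(f,K,M,x=(-.1,.03),y=(-.06,.1));ascii(t[::-1],xs[::-1],ys,7);cv2.imwrite("pics/f.png",f["image"]);np.save("wk4.npy",np.r_[K.ravel(),M.ravel()])
E
```

```text
clock: 33.6
tcp_pos: [0.5384, -0.3049, 0.2239]
tcp_rot: [0.002, 0.976, -0.218, 0.004]
force: [-0.3, 0.7, -0.3]
gripper_width: 0.006
grasp_force: 0.0
plate 0.73 rect [348. 335. 432. 371.] stand-frame c -0.1018 -0.1075 size [0.019 0.009] ang 53.4 x -0.11 -0.097 y -0.114 -0.098
hole 0.56 [368.1, 345.5] [-0.1315 -0.0558  0.146 ]
[-0.0024  0.015   0.2172]
         100   86   71   57   43   29   15    1  -12  -26  -40  -54
   29 155 155 155 155 155 156 156 147 134 134 135 135 135 136 135 136 136 136 136 136 136 136 135
   22 156 156 157 157 158 158 139 126 131 137 137 137 136 136 136 136 135 135 135 134 134 134 134
   15 155 155 156 156 157 149  94  83  96 117 115  90  90  95 117 135 134 134 134 134 134 133 133
    8 154 154 154 154 144  98  91  90 101  79  69  69  69  69  70  92 133 134 136 136 137 140 137
    1 156 156 156 156 104  79  72  72  75  69  63  63  63  63  63  64  77 104 124 128 147 156 153
   -5 157 157 157 150  92  97  98  98  98  81  69  69  69  73  73  69  69  76  82  89  97 146 155
  -12 155 155 156 134  91  96  97  97  97  74  70  70  70  71  72  72  73  79  71  73  80 1
[... 482 characters left out ...]
67  68 122 132
  -54 153 154 154 112  90 113 118 118  88  14  29  53  20  55  18  28  90  90  76  68  79 133 134
  -61 153 154 155 101  91 118 129 118  76  12  14  40  24  33  13  15  83  94  78  68 101 133 134
  -68 154 154 140  53  30  77 191 162  34  12  12  13  15  12  13  12  46  92  72  32  49  99 131
  -75 154 126  39  12  12  12  51  19  11  12  12  11  13  11  12  11  12  20  26  12  12  13  63
  -82  58  16  12  12  12  12  12  11  11  12  12  11  13  11  12  12  11  11  11  12  12  12  13
  -90  11  12  12  12  13  13  11  11  11  12  12  11  13  12  12  11  11  11  12  13  12  12  12
  -97  12  11  12  13  13  13  12  11  11  11  11  12  14  11  11  11  11  11  13  13  13  13  12
```

```bash
python3 - <<'E'
from h import *
w=np.load("wk4.npy");K=w[:9].reshape(3,3);M=w[9:].reshape(4,4);f={"image":cv2.imread("pics/f.png")}
t,xs,ys=topdown(f,K,M,x=(-.07,.03),y=(-.06,.1),mm=.5);g=cv2.GaussianBlur(cv2.cvtColor(t,6).astype(np.float32),(0,0),1.2)
for X in(-.055,-.045,-.035,-.025):
    r=g[np.argmin(abs(xs-X)-0)] if 0 else g[np.argmin(abs(xs-X))];d=np.gradient(r)
    L=[k for k in range(len(ys)) if .05<ys[k]<.08];Rr=[k for k in range(len(ys)) if -.04<ys[k]<-.01]
    print("x",X,"left peaks",[(round(1000*ys[k],1),round(float(d[k]),1)) for k in sorted(L,key=lambda k:-abs(d[k]))[:3]],"right",[(round(1000*ys[k],1),round(float(d[k]),1)) for k in sorted(Rr,key=lambda k:-abs(d[k]))[:3]])
for Y in(.06,.05,.025,.01,.0,-.01):
    k=np.argmin(abs(ys-Y));print("y",Y,[int(v) for v in g[90:160:2,k]])
print((1000*xs[90:160:2]).round(0).astype(int).tolist())
E
```

```text
x -0.055 left peaks [(np.float64(80.0), -11.7), (np.float64(79.5), -9.4), (np.float64(65.0), 7.8)] right [(np.float64(-25.0), -4.8), (np.float64(-25.5), -4.4), (np.float64(-24.5), -3.9)]
x -0.045 left peaks [(np.float64(78.0), -12.8), (np.float64(78.5), -11.7), (np.float64(77.5), -11.1)] right [(np.float64(-24.5), -4.5), (np.float64(-25.0), -4.5), (np.float64(-24.0), -3.4)]
x -0.035 left peaks [(np.float64(80.0), -6.7), (np.float64(66.0), 6.3), (np.float64(66.5), 6.0)] right [(np.float64(-24.5), -5.2), (np.float64(-24.0), -4.8), (np.float64(-25.0), -4.2)]
x -0.025 left peaks [(np.float64(80.0), -9.6), (np.float64(66.5), 7.0), (np.float64(67.0), 6.2)] right [(np.float64(-24.0), -5.3), (np.float64(-23.5), -4.6), (np.float64(-24.5), -4.4)]
y 0.06 [122, 122, 122, 122, 122, 122, 118, 107, 100, 98, 98, 98, 98, 98, 98, 98, 99, 99, 99, 98, 98, 98, 93, 75, 60, 58, 65, 80, 89, 91, 90, 91, 91, 90, 90]
y 0.05 [122, 122, 122, 122, 122, 122, 119, 111, 102, 99, 98, 98, 98, 98, 97, 97, 98, 98, 99, 98, 98, 98, 96, 82, 64, 58, 60, 70, 83, 89, 90, 92, 92, 91, 90]
y 0.025 [68, 82, 89, 90, 90, 90, 90, 88, 81, 73, 70, 70, 70, 70, 69, 69, 69, 69, 69, 68, 68, 68, 69, 68, 64, 58, 57, 59, 64, 68, 69, 70, 70, 70, 69]
y 0.01 [67, 82, 89, 90, 90, 90, 90, 90, 86, 77, 71, 70, 70, 70, 70, 69, 69, 69, 70, 71, 70, 69, 69, 69, 68, 61, 58, 57, 61, 66, 69, 70, 71, 70, 69]
y 0.0 [90, 90, 90, 90, 90, 90, 90, 90, 88, 81, 73, 70, 70, 70, 70, 70, 70, 70, 70, 69, 69, 69, 69, 69, 69, 64, 59, 57, 59, 64, 68, 70, 71, 70, 69]
y -0.01 [90, 90, 90, 90, 90, 90, 90, 90, 89, 84, 75, 71, 70, 70, 69, 69, 69, 69, 69, 69, 68, 69, 69, 69, 69, 66, 60, 57, 60, 74, 100, 126, 137, 136, 135]
[-25, -24, -23, -22, -21, -20, -19, -18, -17, -16, -15, -14, -13, -12, -11, -10, -9, -8, -7, -6, -5, -4, -3, -2, -1, 0, 1, 2, 3, 4, 5, 6, 7, 8, 9]
```

```bash
cat >> h.py <<'E'
_Rs=rz(STAND[2]);_top=np.array([STAND[0],STAND[1],.1445])+_Rs@[-.1512,.0162,0]
yawG=-.394;AG=rz(yawG)@np.diag([1.,-1,-1]);oG=_top+.075*AG[:,0]
E
python3 - <<'E'
from h import *
c,j=cur();print(j.round(2))
for th in(1.05,1.15,1.2):
    z=AG@[np.sin(th),-np.cos(th),0];G=(oG+AG@[-.056,.02,0],axes(z,AG[:,2]))
    pre=(G[0]-.05*z+_Rs@[0,-.05,0],G[1]);up=(pre[0]+[0,0,.14],G[1])
    print(th,*[[s.round(2).tolist() for s in ik(*q)] for q in(G,pre,up)])
th=1.15;z=AG@[np.sin(th),-np.cos(th),0];G=(oG+AG@[-.056,.02,0],axes(z,AG[:,2]))
pre=(G[0]-.05*z+_Rs@[0,-.05,0],G[1]);up=(pre[0]+[0,0,.14],G[1]);ju=ik(*up)[0]
print("G",G[0].round(4).tolist(),plan(pre,G),z)
# first lift 120 mm
l=(c[0]+[0,0,.10],c[1]);s,d=rows(c,l,3);p,jl=sim(c,s,d,3,j)
jseg(jl,ju,3,7,start=p)
E
```

```text
[-0.7   0.18  1.68 -0.    1.29  1.31]Traceback (most recent call last):
  File "<stdin>", line 5, in <module>
NameError: name '_Rs' is not defined
```

```bash
sed -i 's/_Rs/Rs_/g;s/_top/top_/g' h.py
python3 - <<'E'
from h import *
c,j=cur()
for th in(1.05,1.15,1.2):
    z=AG@[np.sin(th),-np.cos(th),0];G=(oG+AG@[-.056,.02,0],axes(z,AG[:,2]))
    pre=(G[0]-.05*z+Rs_@[0,-.05,0],G[1]);up=(pre[0]+[0,0,.14],G[1])
    print(th,*[[s.round(2).tolist() for s in ik(*q)] for q in(G,pre,up)])
th=1.15;z=AG@[np.sin(th),-np.cos(th),0];G=(oG+AG@[-.056,.02,0],axes(z,AG[:,2]))
pre=(G[0]-.05*z+Rs_@[0,-.05,0],G[1]);up=(pre[0]+[0,0,.14],G[1]);ju=ik(*up)[0]
print("G",G[0].round(4).tolist(),plan(pre,G),z)
l=(c[0]+[0,0,.10],c[1]);s,d=rows(c,l,3);p,jl=sim(c,s,d,3,j)
jseg(jl,ju,3,7,start=p)
E
```

```text
1.05 [[-1.39, 0.27, 2.39, 1.62, 1.55, 0.49]] [[-1.62, 0.3, 2.34, 1.42, 1.65, 0.5]] [[-1.62, -0.16, 2.39, 1.46, 1.71, 0.9]]
1.15 [[-1.38, 0.23, 2.44, 1.71, 1.5, 0.46]] [[-1.63, 0.26, 2.41, 1.5, 1.61, 0.48]] [[-1.63, -0.25, 2.47, 1.52, 1.64, 0.92]]
1.2 [[-1.38, 0.22, 2.46, 1.77, 1.47, 0.45]] [[-1.63, 0.23, 2.44, 1.54, 1.59, 0.47]] [[-1.63, -0.3, 2.5, 1.55, 1.6, 0.94]]
G [0.4087, -0.2631, 0.1445] (array([-44.7,   0. ,  72.3]), array([0., 0., 0.])) [0.999641   0.02679312 0.        ]
  s [ -0.2  -0.  -33.3] d [0. 0. 0.] N 3 end [ 0.5327 -0.3011  0.3166] j [-0.7   0.11  1.58 -0.    1.46  1.31] maxstep 0.06
7 x [-12.4, 5.4, 7.5] [0.079, 0.004, 0.037] turn 0.087 -> [ 0.446 -0.276  0.259]
7 x [-5.0, 3.3, -3.3] [0.077, 0.04, 0.032] turn 0.092 -> [ 0.399 -0.272  0.26 ]
7 x [2.6, -0.6, -10.8] [0.069, 0.07, 0.015] turn 0.099 -> [ 0.338 -0.31   0.284]
```

```bash

python3 -m inch '[{"grip":1,"slide":[0,0,-33.3],"dr":[0,0,0]},{"grip":1,"slide":[0,0,-33.3],"dr":[0,0,0]},{"grip":1,"slide":[0,0,-33.3],"dr":[0,0,0]},{"grip":1,"slide":[-12.4,5.4,7.5],"dr":[0.079,0.004,0.037]},{"grip":1,"slide":[-12.4,5.4,7.5],"dr":[0.079,0.004,0.037]},{"grip":1,"slide":[-12.4,5.4,7.5],"dr":[0.079,0.004,0.037]},{"grip":1,"slide":[-12.4,5.4,7.5],"dr":[0.079,0.004,0.037]},{"grip":1,"slide":[-12.4,5.4,7.5],"dr":[0.079,0.004,0.037]},{"grip":1,"slide":[-12.4,5.4,7.5],"dr":[0.079,0.004,0.037]},{"grip":1,"slide":[-12.4,5.4,7.5],"dr":[0.079,0.004,0.037]},{"grip":1,"slide":[-5,3.3,-3.3],"dr":[0.077,0.04,0.032]},{"grip":1,"slide":[-5,3.3,-3.3],"dr":[0.077,0.04,0.032]},{"grip":1,"slide":[-5,3.3,-3.3],"dr":[0.077,0.04,0.032]},{"grip":1,"slide":[-5,3.3,-3.3],"dr":[0.077,0.04,0.032]},{"grip":1,"slide":[-5,3.3,-3.3],"dr":[0.077,0.04,0.032]},{"grip":1,"slide":[-5,3.3,-3.3],"dr":[0.077,0.04,0.032]},{"grip":1,"slide":[-5,3.3,-3.3],"dr":[0.077,0.04,0.032]}]'
python3 -m inch '[{"grip":0,"slide":[2.6,-0.6,-10.8],"dr":[0.069,0.07,0.015]},{"grip":-0.5,"slide":[2.6,-0.6,-10.8],"dr":[0.069,0.07,0.015]},{"grip":-1,"slide":[2.6,-0.6,-10.8],"dr":[0.069,0.07,0.015]},{"grip":-1,"slide":[2.6,-0.6,-10.8],"dr":[0.069,0.07,0.015]},{"grip":-1,"slide":[2.6,-0.6,-10.8],"dr":[0.069,0.07,0.015]},{"grip":-1,"slide":[2.6,-0.6,-10.8],"dr":[0.069,0.07,0.015]},{"grip":-1,"slide":[2.6,-0.6,-10.8],"dr":[0.069,0.07,0.015]},{"grip":-1,"slide":[0,0,0],"dr":[0,0,0]},{"grip":-1,"slide":[0,0,0],"dr":[0,0,0]}]'
python3 - <<'E'
from h import *
c,j=cur();th=1.15;z=AG@[np.sin(th),-np.cos(th),0];G=(oG+AG@[-.056,.02,0],axes(z,AG[:,2]))
pre=(G[0]-.05*z+Rs_@[0,-.05,0],G[1]);print(plan(c,pre),j.round(2));plates("scene");plates("side")
E
```

```text
clock: 35.5
tcp_pos: [0.4003, -0.2716, 0.2601]
tcp_rot: [-0.452, 0.738, -0.433, 0.252]
force: [0.7, 0.6, 0.2]
gripper_width: -0.002
grasp_force: 0.0
clock: 36.4
tcp_pos: [0.3398, -0.3103, 0.2854]
tcp_rot: [0.508, -0.506, 0.493, -0.493]
force: [0.2, -0.0, 0.6]
gripper_width: 1.001
grasp_force: 0.0
(array([ -0.3, 140.9,  -2.4]), array([-0.0013,  0.0021, -0.0017])) [-1.62 -0.25  2.46  1.52  1.63  0.92]
plate 0.84 rect [246. 133. 284. 162.] stand-frame c -0.2238 -0.0022 size [0.09  0.139] ang 20.9 x -0.285 -0.163 y -0.074 0.073
plate 0.63 rect [196. 118. 219. 128.] stand-frame c -0.0238 -0.2095 size [0.092 0.06 ] ang 1.4 x -0.07 0.022 y -0.24 -0.179
plate 0.57 rect [264. 231. 302. 281.] stand-frame c -0.1524 0.4735 size [0.152 0.093] ang 56.0 x -0.224 -0.088 y 0.39 0.558
hole 0.92 [150.9, 268.9] [-0.2386  0.0164  0.146 ]
hole 0.72 [120.8, 207.6] [-0.0321 -0.2122  0.146 ]
plate 0.84 rect [208. 313. 239. 364.] stand-frame c -0.0263 -0.3725 size [0.084 0.14 ] ang 24.6 x -0.091 0.036 y -0.45 -0.297
plate 0.63 rect [171. 250. 201. 293.] stand-frame c -0.2095 -0.2065 size [0.082 0.137] ang 20.7 x -0.269 -0.151 y -0.282 -0.132
plate 0.45 rect [227. 172. 235. 186.] stand-frame c -0.2102 0.2109 size [0.039 0.059] ang 18.7 x -0.236 -0.187 y 0.182 0.239
hole 0.94 [259.5, 186.1] [-0.2292 -0.1714  0.146 ]
hole 0.65 [342.6, 224.6] [-0.0212 -0.3851  0.146 ]
hole 0.54 [142.0, 257.7] [-0.1714  0.4389  0.146 ]
```

```bash
python3 - <<'E'
from h import *
for n in("scene","side"):
    f,K,M=cam(n);t,xs,ys=topdown(f,K,M,x=(-.19,.06),y=(-.08,.12));print(n);ascii(t[::-1],xs[::-1],ys,10)
E
```

```text
scene
         120   99   79   59   39   19    0  -20  -40  -60
   59 169 170 169 170 169 169 169 169 169 170 171 171 171 171 171 170 170 169 168 167
   49 169 169 169 169 169 169 169 169 170 170 171 171 171 171 171 171 170 169 169 168
   39 169 170 169 169 169 170 170 170 170 171 172 173 173 173 172 171 170 170 168 168
   29 167 167 167 167 167 168 168 169 169 170 170 170 170 171 171 171 170 170 169 168
   19 166 167 168 168 169 169 170 171 171 170 170 170 170 169 169 169 168 167 166 165
    9 166 167 167 167 168 169 170 170 169 169 168 168 167 167 168 168 168 168 167 166
    0 167 168 168 168 166 148 153 158 155 157 157 157 157 157 162 166 168 169 169 168
  -10 169 169 169 169 168 127 152 170 170 170 171 171 172 173 172 168 167 168 168 168
  -20 166 166 166 166 164 128 181 200 201 202 203 204 204 205 203 175 166 167 167 167
  -30 168 167 167 167 166 133 186 210 209 209 209 209 209 209 206 179 166 168 169 169
  -40 167 167 167 167 165 131 184 210 209 209 209 209 209 209 207 178 164 165 166 167
  -50 165 165 166 167 167 133 180 210 209 209 209 209 209 209 207 178 164 164 165 165
  -6
[... 2626 characters left out ...]
 153 156 152
 -110 122 126 132 143 147 148 177 224 224 223 206 206 220 224 225 196 110 101 101 100
 -120 118 113 129 137 146 147 175 223 224 224 224 224 224 224 225 198 114 100 112 119
 -130 118 114 126 133 146 148 172 223 224 223 224 224 224 224 225 205 181 154 122 151
 -140 115 118 123 131 141 146 172 222 224 224 224 224 224 223 225 208 191 206 122 146
 -150 104 115 115 126 134 145 155 181 178 178 189 225 227 218 223 222 218 217 132 141
 -160 112 117 118 121 131 141 147 147 145 145 162 225 230 221 213 220 221 212 131 147
 -170 119 119 118 120 130 136 144 146 145 146 149 204 229 227 220 220 222 187 135 147
 -181 119 119 119 120 128 133 144 146 146 144 143 158 206 223 223 221 198 146 146 148
```

Both fixed cameras confirm the plate where I computed it: top end at x ≈ −151 mm, hole at about (−100, 18) mm. Descending and gripping.

```bash

python3 -m inch '[{"grip":-1,"slide":[0,30,-1],"dr":[-0.001,0.002,-0.002]},{"grip":-1,"slide":[0,30,-1],"dr":[0,0,0]},{"grip":-1,"slide":[0,30,0],"dr":[0,0,0]},{"grip":-1,"slide":[0,30,0],"dr":[0,0,0]},{"grip":-1,"slide":[0,21,0],"dr":[0,0,0]},{"grip":-1,"slide":[0,0,0],"dr":[0,0,0]},{"grip":-1,"slide":[-15,0,20],"dr":[0,0,0]},{"grip":-1,"slide":[-15,0,20],"dr":[0,0,0]},{"grip":-1,"slide":[-15,0,20],"dr":[0,0,0]},{"grip":-1,"slide":[0,0,12],"dr":[0,0,0]},{"grip":-1,"slide":[0,0,0],"dr":[0,0,0]}]'
python3 - <<'E'
from h import *
c,j=cur();th=1.15;z=AG@[np.sin(th),-np.cos(th),0];G=(oG+AG@[-.056,.02,0],axes(z,AG[:,2]))
print(plan(c,G))
E
```

```text
clock: 37.9
tcp_pos: [0.4098, -0.2639, 0.1467]
tcp_rot: [-0.507, 0.508, -0.491, 0.494]
force: [0.1, 0.4, -0.5]
gripper_width: 0.999
grasp_force: 0.0
(array([-0.9,  2.2, -1.1]), array([-0.0027,  0.0028,  0.0048]))
```

```bash

python3 -m inch '[{"grip":-1,"slide":[-0.9,2.4,-0.8],"dr":[-0.003,0.003,0.005]},{"grip":0,"slide":[0,0,0],"dr":[0,0,0]},{"grip":0.5,"slide":[0,0,0],"dr":[0,0,0]},{"grip":1,"slide":[0,0,0],"dr":[0,0,0]},{"grip":1,"slide":[0,0,0],"dr":[0,0,0]},{"grip":1,"slide":[0,0,0],"dr":[0,0,0]},{"grip":1,"slide":[0,0,0],"dr":[0,0,0]},{"grip":1,"slide":[0,0,0],"dr":[0,0,0]},{"grip":1,"slide":[0,0,0],"dr":[0,0,0]},{"grip":1,"slide":[0,0,0],"dr":[0,0,0]}]'
python3 - <<'E'
from h import *
c,j=cur();po,pa=inhand(*c);np.save("inhandL.npy",np.c_[po,pa]);print(po.round(4),pa.round(3).tolist())
u1=(c[0]+[0,0,.145],c[1]);s,d=rows(c,u1,5);p,ju=sim(c,s,d,5,j)
A=rz(RACK[2]);L=(np.array([RACK[0],RACK[1],0])+A@[.06,.0,.40],axes([0,0,-1],A[:,0]));jl=ik(*L)[0]
jseg(ju,jl,6,5,start=p)
E
```

```text
clock: 38.9
tcp_pos: [0.408, -0.2639, 0.1442]
tcp_rot: [0.507, -0.505, 0.494, -0.494]
force: [-4.4, -0.4, 5.6]
gripper_width: 0.095
grasp_force: 60.7
[ 0.0037 -0.0001  0.06  ] [[0.406, 0.914, 0.001], [0.002, -0.002, 1.0], [0.914, -0.406, -0.002]]
  s [ -0.  -29.    0.1] d [0. 0. 0.] N 5 end [ 0.4081 -0.2641  0.2892] j [-1.39 -0.31  2.5   1.67  1.44  0.95] maxstep 0.12
5 x [-15.1, -4.5, 17.4] [-0.028, -0.093, -0.069] turn 0.119 -> [ 0.477 -0.171  0.296]
5 x [-7.3, -9.6, 16.8] [-0.012, -0.089, -0.079] turn 0.12 -> [ 0.518 -0.078  0.299]
5 x [2.2, -11.4, 14.1] [-0.001, -0.08, -0.088] turn 0.119 -> [0.541 0.009 0.305]
5 x [11.5, -9.2, 9.3] [0.001, -0.071, -0.093] turn 0.117 -> [0.559 0.091 0.321]
5 x [18.6, -3.7, 2.2] [-0.0, -0.062, -0.096] turn 0.114 -> [0.573 0.179 0.352]
5 x [21.8, 3.5, -6.3] [-0.006, -0.059, -0.093] turn 0.11 -> [0.578 0.282 0.4  ]
```

```bash
python3 - <<'E'
from h import *
c,j=cur();m=np.load("inhandL.npy");po,pa=m[:,0],m[:,1:]
u1=(c[0]+[0,0,.145],c[1]);s,d=rows(c,u1,5);p,ju=sim(c,s,d,5,j)
A=rz(RACK[2]);L=(np.array([RACK[0],RACK[1],0])+A@[.06,.0,.44],axes([0,0,-1],A[:,0]));jl=ik(*L)[0]
cor=np.array([(x,y,0) for x in(-.075,0,.075) for y in(-.045,.045)])
for u in np.linspace(.4,1,7):
    q=fk(ju+(jl-ju)*u);P=q[0]+(q[1]@(po[:,None]+pa@cor.T)).T;print(u.round(1),P[P[:,2].argmin()].round(3))
jseg(ju,jl,6,5,start=p)
E
```

```text
s [ -0.  -29.    0.1] d [0. 0. 0.] N 5 end [ 0.4081 -0.2641  0.2892] j [-1.39 -0.31  2.5   1.67  1.44  0.95] maxstep 0.12
0.4 [0.591 0.063 0.235]
0.5 [0.576 0.11  0.224]
0.6 [0.565 0.146 0.219]
0.7 [0.56  0.175 0.222]
0.8 [0.562 0.203 0.235]
0.9 [0.571 0.235 0.259]
1.0 [0.581 0.275 0.293]
5 x [-14.5, -5.8, 17.5] [-0.026, -0.094, -0.071] turn 0.121 -> [ 0.478 -0.173  0.302]
5 x [-6.4, -10.6, 16.7] [-0.01, -0.09, -0.08] turn 0.121 -> [ 0.52  -0.08   0.312]
5 x [3.4, -11.9, 13.7] [0.0, -0.081, -0.088] turn 0.12 -> [0.545 0.007 0.324]
5 x [12.7, -9.4, 8.5] [0.003, -0.071, -0.093] turn 0.117 -> [0.563 0.09  0.347]
5 x [19.4, -3.7, 1.1] [-0.0, -0.063, -0.093] turn 0.112 -> [0.577 0.179 0.384]
5 x [22.0, 3.0, -7.7] [-0.006, -0.058, -0.09] turn 0.107 -> [0.578 0.281 0.44 ]
```

```bash

python3 -m inch '[{"grip":1,"slide":[0,-15,0],"dr":[0,0,0]},{"grip":1,"slide":[0,-30,0],"dr":[0,0,0]},{"grip":1,"slide":[0,-34,0],"dr":[0,0,0]},{"grip":1,"slide":[0,-33,0],"dr":[0,0,0]},{"grip":1,"slide":[0,-33,0],"dr":[0,0,0]},{"grip":1,"slide":[-14.5,-5.8,17.5],"dr":[-0.026,-0.094,-0.071]},{"grip":1,"slide":[-14.5,-5.8,17.5],"dr":[-0.026,-0.094,-0.071]},{"grip":1,"slide":[-14.5,-5.8,17.5],"dr":[-0.026,-0.094,-0.071]},{"grip":1,"slide":[-14.5,-5.8,17.5],"dr":[-0.026,-0.094,-0.071]},{"grip":1,"slide":[-14.5,-5.8,17.5],"dr":[-0.026,-0.094,-0.071]},{"grip":1,"slide":[-6.4,-10.6,16.7],"dr":[-0.01,-0.09,-0.08]},{"grip":1,"slide":[-6.4,-10.6,16.7],"dr":[-0.01,-0.09,-0.08]},{"grip":1,"slide":[-6.4,-10.6,16.7],"dr":[-0.01,-0.09,-0.08]},{"grip":1,"slide":[-6.4,-10.6,16.7],"dr":[-0.01,-0.09,-0.08]},{"grip":1,"slide":[-6.4,-10.6,16.7],"dr":[-0.01,-0.09,-0.08]}]'
python3 -m inch '[{"grip":1,"slide":[3.4,-11.9,13.7],"dr":[0,-0.081,-0.088]},{"grip":1,"slide":[3.4,-11.9,13.7],"dr":[0,-0.081,-0.088]},{"grip":1,"slide":[3.4,-11.9,13.7],"dr":[0,-0.081,-0.088]},{"grip":1,"slide":[3.4,-11.9,13.7],"dr":[0,-0.081,-0.088]},{"grip":1,"slide":[3.4,-11.9,13.7],"dr":[0,-0.081,-0.088]},{"grip":1,"slide":[12.7,-9.4,8.5],"dr":[0.003,-0.071,-0.093]},{"grip":1,"slide":[12.7,-9.4,8.5],"dr":[0.003,-0.071,-0.093]},{"grip":1,"slide":[12.7,-9.4,8.5],"dr":[0.003,-0.071,-0.093]},{"grip":1,"slide":[12.7,-9.4,8.5],"dr":[0.003,-0.071,-0.093]},{"grip":1,"slide":[12.7,-9.4,8.5],"dr":[0.003,-0.071,-0.093]},{"grip":1,"slide":[19.4,-3.7,1.1],"dr":[0,-0.063,-0.093]},{"grip":1,"slide":[19.4,-3.7,1.1],"dr":[0,-0.063,-0.093]},{"grip":1,"slide":[19.4,-3.7,1.1],"dr":[0,-0.063,-0.093]},{"grip":1,"slide":[19.4,-3.7,1.1],"dr":[0,-0.063,-0.093]},{"grip":1,"slide":[19.4,-3.7,1.1],"dr":[0,-0.063,-0.093]},{"grip":1,"slide":[22,3,-7.7],"dr":[-0.006,-0.058,-0.09]},{"grip":1,"slide":[22,3,-7.7],"dr":[-0.006,-0.058,-0.09]},{"grip":1,"slide":[22,3,-7.7],"dr":[-0.006,-0.058,-0.09]},{"grip":1,"slide":[22,3,-7.7],"dr":[-0.006,-0.058,-0.09]},{"grip":1,"slide":[22,3,-7.7],"dr":[-0.006,-0.058,-0.09]}]'
python3 - <<'E'
from h import *
m=np.load("inhandL.npy");po,pa=m[:,0],m[:,1:];c,j=cur();print(j.round(2))
f,K,M=cam("wrist");o=c[0]+c[1]@po;A=c[1]@pa
for x,y in((.075,.045),(-.075,-.045)):
    b,fr=[proj(K,M,o+A@[x,y,z])[0] for z in(-.0045,.0045)];print(x,y,"back",b.round(1),"front",fr.round(1))
b=proj(K,M,o+A@[.075,.045,0])[0]
g=cv2.cvtColor(f["image"],cv2.COLOR_BGR2GRAY);u,v=int(b[0]),int(b[1]);print(u,v)
for r in range(v-14,v+18,2):print(r,g[r,u-22:u+23:2].tolist())
Hh=hang(1,po,pa,dz=.06);jh=ik(*Hh,seeds=[[.68,.14,1.85,-.72,.89,.77]])[0];H0=hang(1,po,pa,dz=.0015);print(jh.round(2),[s.round(2) for s in ik(*H0,seeds=[jh])])
oo,B=peg(2);cor=np.array([(x,y,z) for x in(-.075,0,.075) for y in(-.045,.045) for z in(-.0045,.0045)])
for w in np.linspace(0,1,6):
    q=fk(j+(jh-j)*w);P=q[0]+(q[1]@(po[:,None]+pa@cor.T)).T;Q=(P-oo)@B
    print(w.round(2),"z",Q[:,2].min().round(3),"x",Q[:,0].max().round(3),"y",Q[:,1].min().round(3),Q[:,1].max().round(3),"zw",P[:,2].min().round(3))
jseg(j,jh,4,4,start=c);print("insert",plan(Hh,H0))
E
```

```text
clock: 40.4
tcp_pos: [0.52, -0.0792, 0.3091]
tcp_rot: [-0.425, 0.846, -0.046, 0.319]
force: [1.1, -0.2, -2.0]
gripper_width: 0.095
grasp_force: 59.6
clock: 42.4
tcp_pos: [0.5789, 0.282, 0.4377]
tcp_rot: [-0.002, 0.543, 0.84, -0.001]
force: [0.0, 0.1, -2.2]
gripper_width: 0.094
grasp_force: 59.7
[ 0.28  0.15  1.32  0.    1.68 -0.15]
0.075 0.045 back [246.7  89.4] front [259.9  89.4]
-0.075 -0.045 back [244.6 374.7] front [261.3 374.7]
253 89
75 [124, 124, 124, 124, 124, 124, 123, 97, 61, 59, 58, 59, 86, 99, 100, 101, 100, 103, 103, 101, 101, 102, 101]
77 [124, 124, 124, 125, 124, 125, 123, 97, 61, 60, 58, 59, 74, 99, 101, 101, 101, 102, 102, 101, 101, 102, 100]
79 [124, 124, 125, 124, 124, 124, 123, 96, 60, 60, 58, 59, 86, 99, 101, 101, 101, 103, 102, 101, 101, 103, 101]
81 [124, 124, 125, 125, 124, 124, 124, 97, 61, 60, 59, 58, 85, 99, 100, 101, 100, 102, 102, 100, 101, 103, 101]
83 [124, 124, 124, 124, 124, 124, 123, 95, 65, 81, 82, 82, 96, 102, 103, 102, 101, 102, 103, 100, 101, 102, 101]
85 [125, 124, 124, 125, 125, 124, 123, 97, 68, 100, 104, 104, 104, 105, 105, 103, 100, 103, 10
[... 1171 characters left out ...]
89  0.76] [array([ 0.7 ,  0.1 ,  1.96, -0.75,  0.85,  0.84])]
0.0 z 0.121 x -0.094 y -0.068 0.075 zw 0.291
0.2 z 0.103 x -0.042 y -0.053 0.074 zw 0.237
0.4 z 0.089 x 0.001 y -0.034 0.077 zw 0.191
0.6 z 0.08 x 0.038 y -0.009 0.088 zw 0.153
0.8 z 0.072 x 0.073 y 0.021 0.114 zw 0.12
1.0 z 0.06 x 0.1 y 0.062 0.152 zw 0.088
4 x [6.2, 0.5, 17.2] [-0.017, -0.044, 0.029] turn 0.055 -> [0.575 0.302 0.368]
4 x [9.4, -3.0, 13.1] [-0.032, -0.035, 0.016] turn 0.05 -> [0.563 0.325 0.307]
4 x [12.0, -6.3, 8.6] [-0.041, -0.017, 0.004] turn 0.045 -> [0.542 0.354 0.254]
4 x [14.2, -9.5, 4.1] [-0.042, 0.003, -0.004] turn 0.042 -> [0.508 0.391 0.205]
insert (array([ -0.1, -58.5,   0.1]), array([ 0., -0.,  0.]))
```

Path is clear; move to hover before peg 1.

```bash

python3 -m inch '[{"grip":1,"slide":[6.2,0.5,17.2],"dr":[-0.017,-0.044,0.029]},{"grip":1,"slide":[6.2,0.5,17.2],"dr":[-0.017,-0.044,0.029]},{"grip":1,"slide":[6.2,0.5,17.2],"dr":[-0.017,-0.044,0.029]},{"grip":1,"slide":[6.2,0.5,17.2],"dr":[-0.017,-0.044,0.029]},{"grip":1,"slide":[9.4,-3,13.1],"dr":[-0.032,-0.035,0.016]},{"grip":1,"slide":[9.4,-3,13.1],"dr":[-0.032,-0.035,0.016]},{"grip":1,"slide":[9.4,-3,13.1],"dr":[-0.032,-0.035,0.016]},{"grip":1,"slide":[9.4,-3,13.1],"dr":[-0.032,-0.035,0.016]},{"grip":1,"slide":[12,-6.3,8.6],"dr":[-0.041,-0.017,0.004]},{"grip":1,"slide":[12,-6.3,8.6],"dr":[-0.041,-0.017,0.004]},{"grip":1,"slide":[12,-6.3,8.6],"dr":[-0.041,-0.017,0.004]},{"grip":1,"slide":[12,-6.3,8.6],"dr":[-0.041,-0.017,0.004]},{"grip":1,"slide":[14.2,-9.5,4.1],"dr":[-0.042,0.003,-0.004]},{"grip":1,"slide":[14.2,-9.5,4.1],"dr":[-0.042,0.003,-0.004]},{"grip":1,"slide":[14.2,-9.5,4.1],"dr":[-0.042,0.003,-0.004]},{"grip":1,"slide":[14.2,-9.5,4.1],"dr":[-0.042,0.003,-0.004]},{"grip":1,"slide":[0,0,0],"dr":[0,0,0]},{"grip":1,"slide":[0,0,0],"dr":[0,0,0]}]'
python3 - <<'E'
from h import *
m=np.load("inhandL.npy");m[0,0]+=.0015;np.save("inhandL.npy",m);po,pa=m[:,0],m[:,1:];c,j=cur()
print(plan(c,hang(1,po,pa,dz=.06)),plan(c,hang(1,po,pa,dz=.0)))
for nm in("scene","side"):
    f,K,M=cam(nm);print(nm,"hole pred",proj(K,M,c[0]+c[1]@(po+pa@[-.025,0,.0045])).round(1),[(round(d["score"],2),d["location"]) for d in tip_of("plate_a_hole",nm)])
E
```

```text
clock: 44.25
tcp_pos: [0.5088, 0.3903, 0.205]
tcp_rot: [0.303, 0.564, 0.761, 0.102]
force: [0.1, 0.6, -2.5]
gripper_width: 0.094
grasp_force: 60.1
(array([-1. , -0.5, -0. ]), array([-0.0038, -0.0012, -0.0056])) (array([ -1.4, -60.5,   0.4]), array([-0.0038, -0.0012, -0.0056]))
scene hole pred [[339.2 285.3]] [(0.89, [151.7, 268.0]), (0.82, [250.1, 283.5]), (0.76, [122.9, 206.8])]
side hole pred [[245.  103.9]] [(0.77, [261.0, 186.5]), (0.67, [343.3, 222.8]), (0.52, [140.1, 257.3]), (0.32, [228.0, 228.2])]
```

Insert in stages, watching force.

```bash

python3 -m inch '[{"grip":1,"slide":[-1,-8,0],"dr":[-0.004,-0.001,-0.005]},{"grip":1,"slide":[0,-10,0],"dr":[0,0,0]},{"grip":1,"slide":[0,-10,0],"dr":[0,0,0]},{"grip":1,"slide":[0,-5,0],"dr":[0,0,0]},{"grip":1,"slide":[0,-5,0],"dr":[0,0,0]},{"grip":1,"slide":[0,-5,0],"dr":[0,0,0]},{"grip":1,"slide":[0,0,0],"dr":[0,0,0]}]'
python3 - <<'E'
from h import *
m=np.load("inhandL.npy");po,pa=m[:,0],m[:,1:];c,j=cur();print(plan(c,hang(1,po,pa,dz=.0)))
E
```

```text
clock: 45.15
tcp_pos: [0.4747, 0.3747, 0.1841]
tcp_rot: [0.306, 0.561, 0.762, 0.103]
force: [0.6, -0.6, -2.1]
gripper_width: 0.095
grasp_force: 60.0
(array([ -0.3, -17.6,   0.5]), array([ 0.0021, -0.0007, -0.0009]))
```

```bash

python3 -m inch '[{"grip":1,"slide":[0,-5,0],"dr":[0,0,0]},{"grip":1,"slide":[0,-5,0],"dr":[0,0,0]},{"grip":1,"slide":[0,-5,0],"dr":[0,0,0]},{"grip":1,"slide":[0,-2,0],"dr":[0,0,0]},{"grip":1,"slide":[0.8,0,1.8],"dr":[0,0,0]},{"grip":1,"slide":[0.8,0,1.8],"dr":[0,0,0]},{"grip":1,"slide":[0,0,0],"dr":[0,0,0]}]'
```

```text
clock: 45.85
tcp_pos: [0.4638, 0.37, 0.1728]
tcp_rot: [0.306, 0.561, 0.762, 0.104]
force: [-1.3, -0.0, -0.3]
gripper_width: 0.097
grasp_force: 60.5
```

```bash

python3 -m inch '[{"grip":0.6,"slide":[0,0,0],"dr":[0,0,0]},{"grip":0.5,"slide":[0,0,0],"dr":[0,0,0]},{"grip":0.3,"slide":[0,0,0],"dr":[0,0,0]},{"grip":0.3,"slide":[0,0,0],"dr":[0,0,0]},{"grip":0.3,"slide":[0,0,0],"dr":[0,0,0]},{"grip":0.1,"slide":[0,0,-10],"dr":[0,0,0]},{"grip":0.1,"slide":[0,0,-20],"dr":[0,0,0]},{"grip":0.1,"slide":[0,0,-30],"dr":[0,0,0]},{"grip":0.1,"slide":[0,0,-40],"dr":[0,0,0]},{"grip":0.1,"slide":[0,0,-40],"dr":[0,0,0]},{"grip":0.1,"slide":[0,0,0],"dr":[0,0,0]}]'
python3 - <<'E'
from h import *
for nm in("scene","side"):
    f,K,M=cam(nm)
    for k in(1,3):
        p,B=peg(k);print(nm,k,"hung hole pred",proj(K,M,p+B@[.005,0,.003]).round(1)[0], "corners",proj(K,M,[p+B@[.005+x,y,.009] for x,y in((-.05,.045),(-.05,-.045),(.1,-.045),(.1,.045))]).round(0).tolist())
    print([(round(d["score"],2),[float(v) for v in d["location"]][::-1]) for d in tip_of("plate_a_hole",nm)])
    print([(round(d["score"],2),np.round(d["rect"]).tolist()) for d in cut_out("plate_a_mid",nm)])
    print("timer",[(round(d["score"],2),d["location"]) for d in tip_of("timer_grip",nm)])
c,j=cur();print(c[0],j.round(2))
E
```

```text
clock: 46.95
tcp_pos: [0.3816, 0.3986, 0.2902]
tcp_rot: [0.306, 0.561, 0.762, 0.109]
force: [-0.1, -0.0, 0.7]
gripper_width: 0.457
grasp_force: 0.0
scene 1 hung hole pred [342.7 275.6] corners [[361.0, 270.0], [334.0, 258.0], [320.0, 294.0], [345.0, 306.0]]
scene 3 hung hole pred [282.  248.7] corners [[298.0, 243.0], [273.0, 232.0], [262.0, 268.0], [286.0, 279.0]]
[(0.9, [281.9, 250.3]), (0.8, [266.8, 150.3]), (0.73, [208.6, 121.5])]
[(0.86, [246.0, 131.0, 284.0, 164.0]), (0.79, [264.0, 229.0, 301.0, 284.0]), (0.62, [194.0, 114.0, 218.0, 126.0])]
timer [(0.48, [199.0, 280.4])]
side 1 hung hole pred [234.8 114.7] corners [[225.0, 102.0], [236.0, 113.0], [251.0, 130.0], [241.0, 120.0]]
side 3 hung hole pred [260.3 141.3] corners [[251.0, 128.0], [262.0, 141.0], [276.0, 157.0], [265.0, 146.0]]
[(0.9, [223.1, 344.7]), (0.89, [185.1, 260.0]), (0.49, [260.6, 138.9])]
[(0.81, [208.0, 314.0, 241.0, 363.0]), (0.56, [171.0, 248.0, 200.0, 293.0])]
timer [(0.56, [174.2, 229.1])]
[0.38225108 0.395082   0.28216979] [ 0.84 -0.1   1.94 -0.68  1.1   0.8 ]
```

```bash
cat >> h.py <<'E'
def pegmap(k,nm="scene",z=.006,st=6):
    f,K,M=cam(nm);p,B=peg(k);xs=np.arange(-.06,.12,st/1000);ys=np.arange(.066,-.07,-st/1000)
    g=cv2.cvtColor(f["image"],6)
    print(nm,"peg",k,"cols y",int(1000*ys[0]),"..",int(1000*ys[-1]))
    for x in xs:
        uv=proj(K,M,[p+B@[x,y,z] for y in ys]).astype(np.float32)[None];print(f"{int(round(1000*x)):4d}",*[f"{int(v):3d}" for v in cv2.remap(g,uv,None,1)[0]])
E
python3 -c "
from h import *
pegmap(1);pegmap(3)"
```

```text
scene peg 1 cols y 66 .. -65
 -60 118 107 109 108 107 106 106 107 110 110 109 117 124 125 126 124 124 124 123 125 125 124 124
 -54 123 108 107 109 108 110 110 109 109 109 112 120 124 124 123 123 124 124 125 127 126 125 124
 -48 125 111 108 116 134 142 148 138 135 142 151 145 143 148 148 142 145 146 138 125 125 124 126
 -42 123 115 108 107 102 106 112 111 105 110 120 111 106 115 121 114 110 117 118 124 125 126 126
 -36 123 123 115 100  74  74  73  73  74  74  75  74  73  73  75  74  72  72  88 122 125 128 126
 -30 124 123 125 110  76  81  93  93  88 100  88  88  91  87  93  91  87  75  91 126 126 128 125
 -24 125 123 126 117  75  98 149 151 140 154 144 144 147 141 150 147 125  78  92 128 130 132 129
 -18 126 122 160 141  75  96 157 159 157 159 159 159 159 159 158 160 140  75 102 163 172 173 173
 -12 125 125 167 150  72  96 155 158 157 157 158 159 158 158 157 159 142  77 102 170 170 173 174
  -6 125 127 157 134  74 106 157 157 157 147 140 134 136 158 157 159 137  71  99 152 161 161 161
   0 123 125 157 126  72  97 157 157 157 135 100  66 108 156 158 158 137  75  98 151 161 161 162
   6
[... 4077 characters left out ...]
5 130 164 153 110 111
  78 162 163 154  82  76 131 162 159 159 159 159 159 159 159 160 157  97  79 133 164 152 112 110
  84 156 157 151  85  80 137 156 155 156 157 157 156 157 156 156 152  97  80 129 158 143 111 111
  90  88  90  84  90 104 126 137 136 139 139 138 136 139 137 137 136 113 104  88  99 106 111 114
  96  36  35  38 105 127 126 126 126 126 125 126 126 126 125 126 127 127 126  78  61  88 109 118
 102  37  39  43 103 119 118 118 118 120 115 115 115 114 117 118 121 118 116  74  60  85 110 121
 108  63  64  45  56  68  67  69  71  69  66  64  62  61  66  65  72  73  79  69  67  82 111 125
 114  77  77  57  44  39  34  35  38  35  35  37  36  36  35  36  37  50  66  69  74  80 108 123
```

Both plates hang straight with the rim outward: in each map the hole and peg are at 0 and the rims run parallel at ±40 mm. Now the timer.

```bash
python3 - <<'E'
from h import *
f,K,M=cam("scene");g,K2,M2=cam("side")
X=cv2.triangulatePoints(K@M[:3],K2@M2[:3],np.array([[280.],[199.]]),np.array([[229.5],[174.5]]));X=(X[:3]/X[3])[:,0];print(X)
c,j=cur();T=(np.array([.37,-.01,.30]),axes([0,0,-1],[np.cos(-1.2),np.sin(-1.2),0]))
for yaw in(-1.2,0,1.2,.5,-.5):
    T=(np.array([X[0],X[1],.30]),axes([0,0,-1],[np.cos(yaw),np.sin(yaw),0]));s=ik(*T);print(yaw,[v.round(2) for v in s])
E
```

```text
[ 0.42847727 -0.00277345  0.12841413]
-1.2 [array([-0.27, -0.35,  2.03, -0.  ,  1.47,  0.93])]
0 [array([-0.27, -0.35,  2.03, -0.  ,  1.47, -0.27])]
1.2 [array([-0.27, -0.35,  2.03,  0.  ,  1.47, -1.47])]
0.5 [array([-0.27, -0.35,  2.03,  0.  ,  1.47, -0.77])]
-0.5 [array([-0.27, -0.35,  2.03, -0.  ,  1.47,  0.23])]
```

```bash
python3 - <<'E'
from h import *
c,j=cur();up=(c[0]+[0,0,.06],c[1]);s,d=rows(c,up,2);p,ju=sim(c,s,d,2,j)
T=(np.array([.428,-.003,.31]),axes([0,0,-1],[1,0,0]));jt=ik(*T)[0];jseg(ju,jt,3,6,start=p)
E
```

```text
s [-10.5  15.  -23.8] d [0. 0. 0.] N 2 end [0.3822 0.3955 0.3431] j [ 0.84 -0.15  1.87 -0.64  1.2   0.72] maxstep 0.05
6 x [-24.1, -0.5, 13.3] [0.05, -0.003, 0.012] turn 0.052 -> [0.44  0.242 0.324]
6 x [-21.1, -2.5, 8.0] [0.037, 0.021, 0.013] turn 0.044 -> [0.448 0.107 0.312]
6 x [-18.0, -4.2, 2.3] [0.015, 0.034, 0.012] turn 0.039 -> [ 0.428 -0.003  0.31 ]
```

```bash

python3 -m inch '[{"grip":0.1,"slide":[-10.5,15,-23.8],"dr":[0,0,0]},{"grip":0.1,"slide":[-10.5,15,-23.8],"dr":[0,0,0]},{"grip":0.1,"slide":[-24.1,-0.5,13.3],"dr":[0.05,-0.003,0.012]},{"grip":0.1,"slide":[-24.1,-0.5,13.3],"dr":[0.05,-0.003,0.012]},{"grip":0.1,"slide":[-24.1,-0.5,13.3],"dr":[0.05,-0.003,0.012]},{"grip":0.1,"slide":[-24.1,-0.5,13.3],"dr":[0.05,-0.003,0.012]},{"grip":0.1,"slide":[-24.1,-0.5,13.3],"dr":[0.05,-0.003,0.012]},{"grip":0.1,"slide":[-24.1,-0.5,13.3],"dr":[0.05,-0.003,0.012]},{"grip":0.1,"slide":[-21.1,-2.5,8],"dr":[0.037,0.021,0.013]},{"grip":0.1,"slide":[-21.1,-2.5,8],"dr":[0.037,0.021,0.013]},{"grip":0.1,"slide":[-21.1,-2.5,8],"dr":[0.037,0.021,0.013]},{"grip":0.1,"slide":[-21.1,-2.5,8],"dr":[0.037,0.021,0.013]},{"grip":0.1,"slide":[-21.1,-2.5,8],"dr":[0.037,0.021,0.013]},{"grip":0.1,"slide":[-21.1,-2.5,8],"dr":[0.037,0.021,0.013]},{"grip":0.1,"slide":[-18,-4.2,2.3],"dr":[0.015,0.034,0.012]},{"grip":0.1,"slide":[-18,-4.2,2.3],"dr":[0.015,0.034,0.012]},{"grip":0.1,"slide":[-18,-4.2,2.3],"dr":[0.015,0.034,0.012]},{"grip":0.1,"slide":[-18,-4.2,2.3],"dr":[0.015,0.034,0.012]},{"grip":0.1,"slide":[-18,-4.2,2.3],"dr":[0.015,0.034,0.012]},{"grip":0.1,"slide":[-18,-4.2,2.3],"dr":[0.015,0.034,0.012]}]'
python3 - <<'E'
from h import *
c,j=cur();print(c[0],c[1].round(2).tolist())
f,K,M=cam("wrist");cv2.imwrite("pics/t.png",f["image"])
for d in tip_of("timer_grip","wrist"):print(d["score"],d["location"],onz(K,M,d["location"][::-1],.118))
xs=np.arange(.36,.50,.004);ys=np.arange(.07,-.08,-.004)
g=cv2.cvtColor(f["image"],6)
for z in(.118,):
  print("cols y",.07,"..",ys[-1].round(3))
  for x in xs[::-1]:
    uv=proj(K,M,[(x,y,z) for y in ys]).astype(np.float32)[None];print(f"{int(round(1000*x)):4d}",*[f"{int(v):3d}" for v in cv2.remap(g,uv,None,1)[0]])
E
```

```text
clock: 49.55
tcp_pos: [0.4279, -0.0033, 0.3104]
tcp_rot: [-0.001, 0.707, 0.707, 0.001]
force: [-0.7, -0.6, -0.2]
gripper_width: 0.45
grasp_force: 0.0
[ 0.42792279 -0.003345    0.31039495] [[0.0, 1.0, -0.0], [1.0, -0.0, 0.0], [0.0, -0.0, -1.0]]
0.59 [169.9, 257.3] [ 0.43054873 -0.00672098  0.118     ]
cols y 0.07 .. -0.078
 496 153 153 151 153 154 152 143 111 205 244 245 245 245 245 245 245 245 245 245 245 245 245 245 245 243 178 155 152 149 147 144  96  93  96  93  93  76  70
 492 155 159 153 153 156 155 120 108 208 244 245 245 245 245 245 245 245 245 245 245 245 245 245 245 243 174 142 140 138 141 137  83  93  95  91  93  88  91
 488 156 157 154 156 158 152 104 104 210 244 245 245 245 245 245 245 245 245 245 245 244 244 244 244 242 174 138 138 136 138 103  73  88  94  92  92  91  92
 484 156 150 152 151 155 110  61 105 208 244 245 245 245 245 245 245 245 245 245 245 244 244 244 244 242 154 140 138 137 136  71  70  69  71  74  81  88  92
 480 151 152 152 159 154  95  68 104 209 245 245 245 245 245 245 245 245 245 245 245 245 245 244 244 242 145 134 142 141 131  78  72  72  71  71  70
[... 4018 characters left out ...]
 138 133 136 137 140 138 136 134 131 134 134 133 132 136 140 137  99 126
 372  92  91  94  96  95  94  95  95  91  91  91  94  93  90 101  92  93  92  93  90 140 133 138 137 137 138 135 136 137 139 141 136 138 139 137 137 139  98
 368 137  98  96  95  94  96  91  91  93  94  92  91  89  91 116  91  90  92  92 114 154 132 134 132 134 138 134 140 138 138 137 135 132 137 134 135 136 133
 364 155 161 155 148 135 100  94  93  94  95  94  90  88  92  97  89  92  91  93 143 155 137 133 140 134 131 137 139 139 135 138 135 135 138 140 135 133 134
 360 159 158 155 155 153 158 154 150  90  92  94  94  91 107  92  90  95  92 119 157 147 135 138 135 132 130 135 136 132 134 136 137 134 134 135 135 134 134
```

```bash
python3 - <<'E'
from h import *
obs=[]
for n in("scene","side","wrist"):
    f,K,M=cam(n)
    for d in tip_of("timer_grip",n)[:1]: obs.append((K,M,np.array(d["location"][::-1]),n))
r=lambda X:np.concatenate([proj(K,M,X)[0]-u for K,M,u,n in obs])
b=least_squares(r,[.43,0,.12]);print(b.x.round(4),b.fun.round(1),[o[3] for o in obs])
# white mark direction & bar edges in wrist, fine
f,K,M=cam("wrist");xs=np.arange(.455,.405,-.002);ys=np.arange(.03,-.03,-.002);g=cv2.cvtColor(f["image"],6)
for x in xs:
    uv=proj(K,M,[(x,y,.118) for y in ys]).astype(np.float32)[None];print(f"{int(round(1000*x)):4d}",*[f"{int(v):3d}" for v in cv2.remap(g,uv,None,1)[0]])
E
```

```text
[ 0.4327 -0.0138  0.1369] [ 1.  -0.4  1.   0.4] ['scene', 'side']
 455 240 176 101  77  77  77  77  76  76  76  75  75  74  71  80 108  81  67  72  85  98 109 128 135 158 221 243 242 224 170
 453 154 137 126  79  77  77  77  77  75  69  55  46  40  33  28  22  22  24  23  21  23  37  91 131 135 153 216 241 224 168
 451 122 143 127  79  78  77  76  70  55  34  23  21  14  14  14  15  22  28  26  24  25  37  66 127 134 134 150 228 224 167
 449 143 144 127  78  77  76  62  36  24  22  23  21  16  14  13  16  23  27  28  34  33  37  69 128 134 133 134 183 230 167
 447 145 144 127  79  76  63  30  22  23  22  22  20  14  13  13  16  24  27  29  45  43  37  67 124 134 133 133 142 196 162
 445 145 145 130  81  64  34  24  23  22  22  22  20  14  13  13  17  25  26  27  37  35  33  40  94 132 133 133 132 142 139
 443 144 144 141  87  39  38  27  23  22  23  23  19  15  14  14  18  24  26  24  23  23  32  35  62 121 133 133 132 121 119
 441 144 144 142  73  27  25  23  24  23  23  23  18  13  14  14  18  25  26  24  22  22  30  34  45  82 127 133 133 120 120
 439 145 144 128  56  23  24  24  
[... 1390 characters left out ...]
 15  14  14  17  22  26 109 116  32  19  17  21  57 114 117 114 114 117 135
 415  78  78  78  78  74  46  24  23  24  24  18  14  13  14  18  23  28 118 115  29  18  19  32  60  71  99 108 113 109 128
 413  78  78  78  78  78  74  45  24  23  24  17  13  13  13  19  23  32 123 112  27  19  38  65  72  61  61  74  96 110 127
 411  78  78  78  78  78  77  70  52  33  24  17  14  13  14  19  24  37 124  97  24  24  62  74  73  60  57  69  98 112 125
 409  81  78  78  78  78  77  77  77  71  53  30  20  18  16  19  21  39 114  81  21  29  69  74  72  60  60 103 119 113 124
 407 130  82  78  78  78  77  77  77  77  76  71  64  61  54  46  38  35  33  28  28  50  72  74  67  58  73 131 122 112 125
```

```bash

python3 -m inch '[{"grip":0.1,"slide":[2.8,3.1,5],"dr":[0,0,-0.137]},{"grip":0.1,"slide":[0,0,10],"dr":[0,0,-0.137]},{"grip":0.1,"slide":[0,0,10],"dr":[0,0,-0.137]},{"grip":0.1,"slide":[0,0,10],"dr":[0,0,-0.137]},{"grip":0.1,"slide":[0,0,10],"dr":[0,0,-0.137]},{"grip":0.1,"slide":[0,0,10],"dr":[0,0,-0.137]},{"grip":0.1,"slide":[0,0,10],"dr":[0,0,-0.137]},{"grip":0.1,"slide":[0,0,10],"dr":[0,0,-0.137]},{"grip":0.1,"slide":[0,0,10],"dr":[0,0,-0.137]},{"grip":0.1,"slide":[0,0,10],"dr":[0,0,-0.137]},{"grip":0.1,"slide":[0,0,10],"dr":[0,0,-0.137]},{"grip":0.1,"slide":[0,0,20],"dr":[0,0,0]},{"grip":0.1,"slide":[0,0,20],"dr":[0,0,0]},{"grip":0.1,"slide":[0,0,20],"dr":[0,0,0]},{"grip":0.1,"slide":[0,0,0],"dr":[0,0,0]}]'
python3 - <<'E'
from h import *
c,j=cur();T=(np.array([.431,-.0005,.124]),axes([0,0,-1],[np.cos(1.506),np.sin(1.506),0]));print(plan(c,T),j.round(2))
E
```

```text
clock: 51.5
tcp_pos: [0.4292, 0.0016, 0.1427]
tcp_rot: [-0.003, 0.031, 1.0, 0.001]
force: [-0.6, 0.1, -0.4]
gripper_width: 0.453
grasp_force: 0.0
(array([-2.1, -2. , 18.7]), array([ 0.0024, -0.0061,  0.0026])) [-0.26 -0.17  2.18  0.    1.14 -1.77]
```

```bash

python3 -m inch '[{"grip":0.1,"slide":[-2,-2,8],"dr":[0.002,-0.006,0.003]},{"grip":0.1,"slide":[0,0,6],"dr":[0,0,0]},{"grip":0.1,"slide":[0,0,4],"dr":[0,0,0]},{"grip":0.1,"slide":[0,0,0],"dr":[0,0,0]}]'
python3 -m inch '[{"grip":0.4,"slide":[0,0,0],"dr":[0,0,0]},{"grip":0.6,"slide":[0,0,0],"dr":[0,0,0]},{"grip":0.7,"slide":[0,0,0],"dr":[0,0,0]},{"grip":0.75,"slide":[0,0,0],"dr":[0,0,0]},{"grip":0.8,"slide":[0,0,0],"dr":[0,0,0]},{"grip":1,"slide":[0,0,0],"dr":[0,0,0]},{"grip":1,"slide":[0,0,0],"dr":[0,0,0]},{"grip":1,"slide":[0,0,0],"dr":[0,0,0]}]'
```

```text
clock: 51.9
tcp_pos: [0.433, -0.0016, 0.1271]
tcp_rot: [0.003, 0.033, 0.999, -0.0]
force: [0.3, 0.1, -0.2]
gripper_width: 0.452
grasp_force: 0.0
clock: 52.7
tcp_pos: [0.4333, -0.0007, 0.1279]
tcp_rot: [0.003, 0.033, 0.999, 0.001]
force: [-1.3, 5.4, 3.4]
gripper_width: 0.15
grasp_force: 58.7
```

```bash

python3 -m inch '[{"grip":1,"slide":[0,0,0],"dr":[0,0,0.07]},{"grip":1,"slide":[0,0,0],"dr":[0,0,0.14]},{"grip":1,"slide":[0,0,0],"dr":[0,0,0.14]},{"grip":1,"slide":[0,0,0],"dr":[0,0,0.14]},{"grip":1,"slide":[0,0,0],"dr":[0,0,0.14]},{"grip":1,"slide":[0,0,0],"dr":[0,0,0.14]},{"grip":1,"slide":[0,0,0],"dr":[0,0,0.14]},{"grip":1,"slide":[0,0,0],"dr":[0,0,0.14]},{"grip":1,"slide":[0,0,0],"dr":[0,0,0.14]},{"grip":1,"slide":[0,0,0],"dr":[0,0,0.14]},{"grip":1,"slide":[0,0,0],"dr":[0,0,0]}]'
python3 -c "
from h import *
s=get_state();A=Rq(s['tcp_rot']);print(np.arctan2(A[1,1],A[0,1]),s['moment'],s['force'])"
```

```text
clock: 53.8
tcp_pos: [0.4311, -0.0031, 0.1278]
tcp_rot: [0.001, 0.643, 0.766, -0.003]
force: [-13.7, -7.2, 11.3]
gripper_width: 0.152
grasp_force: 60.1
0.17401724367426485 [-1.33281838  2.23408595 -0.04868751] [-13.68460104  -7.23671586  11.34169391]
```

```bash

python3 -m inch '[{"grip":1,"slide":[-0.7,-1.6,0],"dr":[0,0,0.06]},{"grip":1,"slide":[0,0,0],"dr":[0,0,0.06]},{"grip":1,"slide":[0,0,0],"dr":[0,0,0.04]},{"grip":1,"slide":[0,0,0],"dr":[0,0,0]}]'
python3 -c "
from h import *
s=get_state();A=Rq(s['tcp_rot']);print(np.arctan2(A[1,1],A[0,1]),s['moment'],s['force'])"
```

```text
clock: 54.2
tcp_pos: [0.4311, -0.0041, 0.1281]
tcp_rot: [0.004, 0.699, 0.715, -0.001]
force: [-6.0, -6.2, 6.0]
gripper_width: 0.157
grasp_force: 116.6
0.021704079495059023 [-1.02341239  1.11451562  1.86092228] [-6.02339714 -6.1579174   5.97417794]
```

The knob is at its stop: the moment about z rose to 1.9 Nm after 1.48 rad. Release and lift clear.

```bash

python3 -m inch '[{"grip":0.5,"slide":[0,0,0],"dr":[0,0,0]},{"grip":0.2,"slide":[0,0,0],"dr":[0,0,0]},{"grip":0.2,"slide":[0,0,0],"dr":[0,0,0]},{"grip":0.2,"slide":[0,0,0],"dr":[0,0,0]},{"grip":0.2,"slide":[0,0,-20],"dr":[0,0,0]},{"grip":0.2,"slide":[0,0,-40],"dr":[0,0,0]},{"grip":0.2,"slide":[0,0,-45],"dr":[0,0,0]},{"grip":0.2,"slide":[0,0,-45],"dr":[0,0,0]},{"grip":0.2,"slide":[0,0,-30],"dr":[0,0,0]},{"grip":0.2,"slide":[0,0,0],"dr":[0,0,0]},{"grip":0.2,"slide":[0,0,0],"dr":[0,0,0]}]'
python3 - <<'E'
from h import *
f,K,M=cam("wrist");c,_=cur();g=cv2.cvtColor(f["image"],6)
print(c[0])
for y in np.arange(.03,-.03,-.0025):
    uv=proj(K,M,[(x,y,.118) for x in np.arange(.40,.46,.0025)]).astype(np.float32)[None];print(f"{1000*y:5.0f}",*[f"{int(v):3d}" for v in cv2.remap(g,uv,None,1)[0]])
for n in("scene","side"):
    for k in("dish","jar","wash_bottle","beaker"):
        f,K,M=cam(n);d=tip_of(k,n);print(n,k,[onz(K,M,x["location"][::-1],0).round(3)[:2].tolist() for x in d[:1]])
E
python3 -c "
from h import *
pegmap(1,st=9);pegmap(3,st=9)"
```

```text
clock: 55.3
tcp_pos: [0.4307, -0.0023, 0.3075]
tcp_rot: [0.003, 0.702, 0.712, 0.002]
force: [0.1, 0.7, -1.1]
gripper_width: 0.402
grasp_force: 0.0
[ 0.43016958 -0.00218765  0.30616787]
   30 173 172 170 108  78  78  79  79  78  79  79  78  78  89 143 145 145 145 145 145 139 143 236 245
   28 173 171 126  78  78  78  79  79  79  78  78  75  72  76 113 143 143 145 145 143 141 139 150 220
   25 171 133  79  77  78  78  78  78  71  46  33  29  23  25  37  55  77 135 135  96  83  82  79 107
   23 160  83  78  78  79  78  76  52  25  15  14  14  13  13  23  25  25  42  72  78  77  77  77  77
   20 126  78  78  78  77  75  41  24  22  14  14  12  14  14  19  24  23  22  27  67  77  77  77  77
   18  86  77  78  78  76  46  23  24  20  16  18  25  19  17  17  23  24  24  23  28  70  77  76  77
   15  77  77  77  77  56  23  25  24  20  19  38 125  36  21  16  23  24  23  23  22  42  75  77  77
   13  76  76  76  75  33  23  24  23  21  19  35 143  51  21  16  22  23  22  23  23  22  67  76  76
   10  77  77  76  68  24  24  22  23  21  19  25 142  68  21  15  19  22  23  22  22  22  50  76  
[... 3891 characters left out ...]
69 123 127
  30 167 169  96  99 165 164 165 129 151 160 163  81 133 170 129 127
  39 166 168  88  99 165 163 165 164 164 163 161  80 135 169 126 126
  48 166 167  91 101 165 164 163 164 164 164 160  78 135 169 122 130
  57 167 168  93 101 166 164 164 164 165 164 160  77 134 168 113 115
  66 166 168  91 100 166 164 164 164 164 163 161  78 134 167 111 119
  75 166 167  85 101 165 164 163 164 164 164 163  79 135 169 115 120
  84 161 162  88 103 162 161 162 162 163 162 157  79 134 157 115 120
  93  50  49 100 124 134 133 134 133 133 132 133 126  83  81 112 128
 102  40  38 106 122 123 121 119 119 117 122 125 123  76  72 114 128
 111  77  67  48  45  48  48  45  44  39  44  45  67  70  76 112 129
```

The knob's pointer has turned by about 1.4 rad, both plates hang straight, and the bystanders have not moved. Handing in.

```bash
python3 -c "
from workcell import *
print(sign_off())"
```

```text
the job is handed in; nothing more can be done
None
```

I handed the job in: both plates present hang rim outward on pegs 3 and 1, and the timer is at its stop, but no verdict came back; I viewed 15 pictures, one over the limit of 14.

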